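# Change over the slide dryer

## Task

Switch the slide dryer off: its locking toggle must be pulled out along its bat before it will flip over from the green (run) side to the red (off) side. With it off, slide the clear guard fully open, stand every green finished rack upright in the steel tray on the bench and stand all the blue racks upright on the chamber floor, then slide the guard fully shut and only then pull and flip the toggle back to green. Leave everything else on the bench where it is.

Things in the scene. Friction and masses are not known exactly. Their poses are not given: they have to be found in the camera images.
- dryer: white bench-top slide dryer, fixed, 105 mm high, 170 mm deep (x = -85 to 85); origin on the bench under the chamber centre, x to its back (away from the robot at yaw 0), y to its left, z up. The open-topped chamber lies at y = -100 to 100, a closed deck for the parked guard at y = 100 to 325, a grey pod 60 mm high with the toggle at y = -110 to -185, x = -65 to 45 mm.
- chamber (a point): centre of the chamber floor, 20 mm above the bench; axes as the dryer's. The chamber is 150 (x) x 200 (y) mm inside, its walls 10 mm thick, their tops 85 mm above this floor; the shut guard covers it.
- toggle_pivot (a point): pivot of the toggle, 45 mm above the bench inside the pod (dryer frame x -10, y -147.5 mm); axes as the dryer's. The bat swings about the dryer's y axis through this point.
- toggle_knob (a point): centre of the black ball knob (26 mm diameter) on the end of the toggle's steel bat (16 mm thick under the ball, slimmer lower down); 85 mm from the pivot along the bat, up to 97 mm when pulled out. Its z axis points outward along the bat.
- toggle_flip (a joint): swing of the toggle, rad, -0.45 to 0.45: +0.45 leans to the dryer's back (+x), the green dot, RUN (so at the start); 0 upright; -0.45 leans to the front (-x), the red dot, OFF. Stays where left (light friction). Unless the bat is pulled out, a steel gate stops its cross pin at 0.4 rad on either side.
- toggle_pull (a joint): how far the bat is pulled out along itself, m, 0 to 0.012; spring returned (4 N at 0, 8.5 N fully out). It must be out by 7 mm or more to pass the gate, and back at 0 when released on either side.
- guard (a joint): travel of the guard, m: 0 shut over the chamber, 0.20 fully open, towards the dryer's +y; stiction 2 N, stays where left
- guard_handle (a point): grip point of the guard's orange handle fin, which stands on the clear panel (top of the panel 113 mm above the bench) and moves with it: fin 60 (x) x 12 (y) mm, 32 mm high above the panel, its top 145 mm above the bench; this point is 14 mm below the top. Shut it lies at dryer x 0, y -60 mm; axes as the dryer's.
- tray: open steel tray fixed to the bench, 130 (x) x 120 (y) mm, rim 14 mm high, walls and floor 4 to 5 mm thick; origin centre of its underside. For the finished racks; two fit side by side along its y.
- rack_a: blue microscope-slide rack, upright block 90 (its x) x 40 (its y) x 45 mm high with, on its top, a central handle blade 60 (x) x 12 (y) x 30 mm high (whole height 75 mm, 160 g, mass varies). Origin: centre of its underside, z up. Pinch the blade across its 12 mm. May be absent.
- rack_b: blue microscope-slide rack, upright block 90 (its x) x 40 (its y) x 45 mm high with, on its top, a central handle blade 60 (x) x 12 (y) x 30 mm high (whole height 75 mm, 160 g, mass varies). Origin: centre of its underside, z up. Pinch the blade across its 12 mm. May be absent.
- rack_c: blue microscope-slide rack, upright block 90 (its x) x 40 (its y) x 45 mm high with, on its top, a central handle blade 60 (x) x 12 (y) x 30 mm high (whole height 75 mm, 160 g, mass varies). Origin: centre of its underside, z up. Pinch the blade across its 12 mm. May be absent.
- done_a: green (finished) microscope-slide rack, upright block 90 (its x) x 40 (its y) x 45 mm high with, on its top, a central handle blade 60 (x) x 12 (y) x 30 mm high (whole height 75 mm, 160 g, mass varies). Origin: centre of its underside, z up. Pinch the blade across its 12 mm. Starts standing in the chamber; may be absent.
- done_b: green (finished) microscope-slide rack, upright block 90 (its x) x 40 (its y) x 45 mm high with, on its top, a central handle blade 60 (x) x 12 (y) x 30 mm high (whole height 75 mm, 160 g, mass varies). Origin: centre of its underside, z up. Pinch the blade across its 12 mm. Starts standing in the chamber; may be absent.
- jar: amber glass jar, 52 mm diameter, 75 mm high; bystander, origin at its foot
- coverslips: small cardboard box 60 x 80 x 30 mm; bystander, origin at its underside
- marker: red marker pen 120 mm long, 14 mm thick; bystander

How it is judged:
On the way, in this order (a step that is already met when the one before it is completed fails the run):
1. the toggle is flipped to off (red) and sprung home (value of joint toggle_flip below -0.33 rad and value of joint toggle_pull below 0.003 m), for 0.2 s.
2. the guard is open (value of joint guard above 0.18 m), for 0.2 s.
3. every green rack stands in the tray and every blue rack stands on the chamber floor, released (x of rack_a in the frame of chamber between -0.06 and 0.06 m and y of rack_a in the frame of chamber between -0.09 and 0.09 m and z of rack_a in the frame of chamber between -0.008 and 0.01 m and angle between each of rack_a, rack_b, rack_c, done_a, done_b's own z axis and vertical below 0.15 rad and x of rack_b in the frame of chamber between -0.06 and 0.06 m and y of rack_b in the frame of chamber between -0.09 and 0.09 m and z of rack_b in the frame of chamber between -0.008 and 0.01 m and x of rack_c in the frame of chamber between -0.06 and 0.06 m and y of rack_c in the frame of chamber between -0.09 and 0.09 m and z of rack_c in the frame of chamber between -0.008 and 0.01 m and x of done_a in the frame of tray between -0.055 and 0.055 m and y of done_a in the frame of tray between -0.055 and 0.055 m and z of done_a in the frame of tray between -0.003 and 0.012 m and x of done_b in the frame of tray between -0.055 and 0.055 m and y of done_b in the frame of tray between -0.055 and 0.055 m and z of done_b in the frame of tray between -0.003 and 0.012 m and contact force between each of rack_a, rack_b, rack_c, done_a, done_b and the fingers below 0.3 N), for 0.2 s.
4. the guard is shut (value of joint guard below 0.008 m), for 0.2 s.
5. the toggle is flipped back to run (green) and sprung home (value of joint toggle_flip above 0.33 rad and value of joint toggle_pull below 0.003 m), for 0.2 s.
At the end, for the whole second after the job is handed in: Toggle on the green side (over 0.33 rad), bat out under 3 mm; guard within 8 mm of shut; every blue rack upright on the chamber floor (origin within 60 mm in x, 90 mm in y of its centre); every green rack upright in the tray (within 55 mm of its centre in x and y); all at rest (all of step 5 and value of joint guard below 0.008 m and x of rack_a in the frame of chamber between -0.06 and 0.06 m and y of rack_a in the frame of chamber between -0.09 and 0.09 m and z of rack_a in the frame of chamber between -0.008 and 0.01 m and angle between each of rack_a, rack_b, rack_c, done_a, done_b's own z axis and vertical below 0.15 rad and x of rack_b in the frame of chamber between -0.06 and 0.06 m and y of rack_b in the frame of chamber between -0.09 and 0.09 m and z of rack_b in the frame of chamber between -0.008 and 0.01 m and x of rack_c in the frame of chamber between -0.06 and 0.06 m and y of rack_c in the frame of chamber between -0.09 and 0.09 m and z of rack_c in the frame of chamber between -0.008 and 0.01 m and x of done_a in the frame of tray between -0.055 and 0.055 m and y of done_a in the frame of tray between -0.055 and 0.055 m and z of done_a in the frame of tray between -0.003 and 0.012 m and x of done_b in the frame of tray between -0.055 and 0.055 m and y of done_b in the frame of tray between -0.055 and 0.055 m and z of done_b in the frame of tray between -0.003 and 0.012 m and linear speed of each of rack_a, rack_b, rack_c, done_a, done_b below 0.03 m/s); the robot touches nothing.
It fails at once if the guard is slid open more than 20 mm while the toggle is not off (value of joint guard above 0.02 m and value of joint toggle_flip above -0.3 rad).
It fails at once if a bystander is shifted more than 40 mm (distance of any of jar, coverslips, marker from where it was at the start of the episode above 0.04 m).
Of done_a, done_b only 1 to 2 are there at a start; the rules pass over those that are not, and their reading is None.
Of rack_a, rack_b, rack_c only 2 to 3 are there at a start; the rules pass over those that are not, and their reading is None.
At some moment in a run one of rack_a, rack_b, rack_c may be knocked a few centimetres aside while the robot is not near it.
Once in a run the grip may slacken for a moment while it holds something.
It also fails if it takes over 210 s, if anything falls off the work surface, if the arm or the gripper's body presses on something with over 40 N, if the wrist force passes 120 N, or if a joint passes its speed limit or range.

## Robot

A 7-joint arm with a two-finger parallel gripper is mounted at the origin on the work surface. World frame = base frame: x ahead of the robot, y to its left, z up, the work surface at z = 0. Lengths are in m, angles in rad, forces in N, time in s.
With the tool pointing down it reaches from about 0.4 to 0.875 m from the base axis. Payload 6.5 kg.
Tool frame: the origin (TCP) lies midway between the tips of the shut fingers; the grasp point (between the pads) lies 19 mm behind it; z points along the fingers, y is the direction in which the jaws open and shut (so a half turn about z gives the same grasp; the last joint's range is limited). The gripper opens to 88 mm and grips with 3 to 60 N. Pads are 18 mm wide; open, the fingers measure 123 mm over their backs; the gripper's body (75 mm by 187 mm) begins 45 mm behind the grasp point.
Start: joints at [1.209, 0.536, -0.004, 1.538, 0.003, 1.067, -0.071], TCP at [0.189, -0.622, 0.239] pointing down, gripper open.
Joint ranges: [-2.7, 2.7], [-0.37, 2.16], [-1.27, 1.26], [0.24, 2.4], [-1.31, 4.45], [0.19, 1.91], [-2.76, 2.76]. Speed limits (rad/s): [2.39, 2.39, 3.14, 3.14, 3.14, 3.14, 3.14].

## Interface

Orientations are given as a 3x3 rotation matrix whose columns are the frame's x, y, z axes.
In Python, from cell import sense, grab_frame, job_done, outline_of gives the robot as it stands.
- The arm moves only by the shell command python3 -m handwheel 'ROWS' [FORCE]. ROWS is JSON, a list of rows, each an object with "offset": the shift along the tool's x, y, z as a fraction of full scale, a list of three; "roll": the turn about the tool's z as a fraction of full scale; "gripper": the finger opening in mm, from 0 to 88.1. A call has 1 to 8 rows; each row shifts and turns the commanded pose from where the row before left it, along the tool's axes as they then stand; what a row does not reach is not made up. Full scale, the value 1, is 0.6 m for a shift and 45 degrees for a turn. A row lasts 1/10 s, in which the tool goes at most 50 mm and 8.59 degrees, less where a joint would pass 70% of its speed; a pose out of reach is approached as far as the arm can. A call with a number of a shift or a turn outside -1 to 1 is refused whole. A call with a gripper value outside its range is refused whole. The fingers move at their own pace and stop on an object; FORCE is the grip in N (left out, the last holds). Time passes only in rows, so rows that do not move let the fingers close. It gives the time, the measured TCP pose, the force and the opening at its end, in the units of the state.
- sense(): the state, without advancing time (a new reading comes with each control period).
- grab_frame(name): name is "side" or "top"; returns a dict with "pixels" (384x512x3 uint8, blue, green, red), "fx", "fy", "cx", "cy" (pixels), "R" (3x3) and "t" (3): a world point X has camera coordinates R X + t. Camera axes: x right, y down, z forward; pixel columns grow to the right and rows downward; lengths in m; the calibration is good to about 2 mm. A picture is of the moment at which its call begins. There is no depth.
- job_done(): hands the job in, once; it reports no verdict.
Trained networks look in a picture, given as the dict that the camera call returned (one of the last four; its "shot" number tells which), for a name from the list of things; names that differ only in an ending like _2 or _b are one class to them, and where a whole thing is asked for, a point or a joint stands for the part that bears it (a point fixed in the world has none). Each returns a list of dicts, best first, with "conf" (0 to 1); they miss things now and then, are a little off and sometimes report something else, mostly with a low value. They report only what shows in the picture. A call takes as long as a camera call.
- outline_of(picture, query): "pixels" (384x512 bool, what is visible of it) and "centre" ([column, row] in pixels, amid what is visible of it).
The state is a dict: "time_s": time; "joint_positions": joint angles; "dq": joint speeds; "tau": joint torques, N m; "ee_pos": TCP position; "orientation": TCP orientation; "wrist_force": force on the tool from outside, world axes, zero at the start; "ft_torque": the same for the moment, N m; "opening": finger opening in m.
Only numpy, scipy, OpenCV 4.12 (cv2) and the standard library are available. Lean on these libraries where they do the work, as an engineer would, in place of code of your own. Each camera call takes 0.05 s, during which the arm holds its last target.

## Working session

There is one attempt and no reset: what is moved stays moved. The work goes in short steps, Python scripts to look and compute and a shell command to move; the robot and the scene stay as the last step left them, time stands still between calls to the robot, and variables do not carry over. Pictures are saved under pics/ and viewed, and the job is handed in when it is done.

```bash
ls -la; mkdir -p pics
python3 - <<'E'
from cell import sense, grab_frame, outline_of
import cv2, numpy as np
s=sense(); print({k:np.round(v,3).tolist() for k,v in s.items()})
for n in ("side","top"):
    f=grab_frame(n); cv2.imwrite(f"pics/{n}0.png",f["pixels"]); print(n,f["fx"],f["fy"],f["cx"],f["cy"],np.round(f["R"],4).tolist(),np.round(f["t"],4).tolist(),f["shot"])
E
```

```text
total 12
drwxr-xr-x  3 agent agent 4096 Dec  6 05:08 .
drwxr-xr-x 23 root  root  4096 Dec  6 05:08 ..
drwxr-xr-x  2 agent agent 4096 Dec  6 05:08 pics
{'time_s': 0.0, 'joint_positions': [1.209, 0.537, -0.004, 1.539, 0.003, 1.067, -0.071], 'dq': [-0.001, 0.001, 0.0, 0.001, 0.002, 0.001, -0.0], 'tau': [-0.0, -57.098, 0.991, -25.16, -0.056, 0.018, 0.0], 'ee_pos': [0.189, -0.621, 0.238], 'orientation': [[0.957, 0.292, -0.001], [0.292, -0.957, 0.002], [-0.0, -0.002, -1.0]], 'wrist_force': [-0.862, -0.058, 0.689], 'ft_torque': [0.016, 0.033, -0.012], 'opening': 0.088}
side 482.13612453589553 482.13612453589553 257.24049784594007 193.21083865496865 [[-0.7334, -0.6796, 0.0165], [-0.5339, 0.5608, -0.6329], [0.4208, -0.473, -0.7741]] [0.3621, 0.3144, 1.1565] 1
top 352.14232052808876 352.14232052808876 254.8529289465975 197.63171837850328 [[0.012, -0.9999, -0.0057], [-0.9825, -0.0107, -0.1862], [0.1861, 0.0078, -0.9825]] [0.0266, 0.483, 0.9846] 2
```

View pics/side0.png

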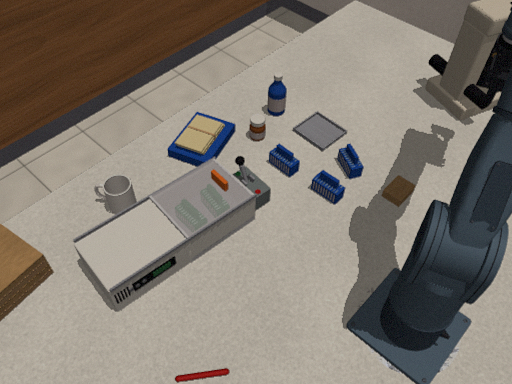

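View pics/top0.png

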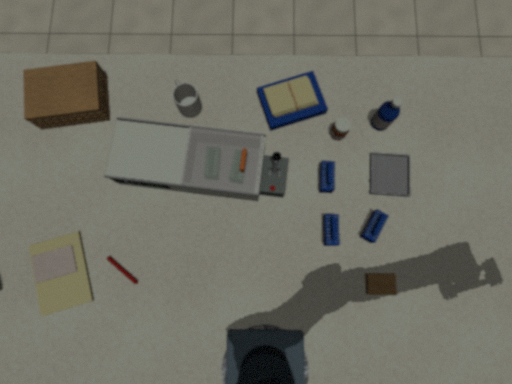

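```bash
cat > h.py <<'E'
from cell import sense, grab_frame, outline_of
import cv2, numpy as np
from scipy.optimize import least_squares
def ray(f,px):
    d=np.array([(px[0]-f["cx"])/f["fx"],(px[1]-f["cy"])/f["fy"],1.]); R=np.array(f["R"]);t=np.array(f["t"])
    return -R.T@t, R.T@d
def at_z(f,px,z):
    c,d=ray(f,px); return c+d*(z-c[2])/d[2]
def proj(f,X):
    X=np.atleast_2d(X); c=X@np.array(f["R"]).T+np.array(f["t"])
    return np.c_[f["fx"]*c[:,0]/c[:,2]+f["cx"], f["fy"]*c[:,1]/c[:,2]+f["cy"]]
def tri(f1,p1,f2,p2):
    c1,d1=ray(f1,p1);c2,d2=ray(f2,p2)
    A=np.c_[d1,-d2]; s=np.linalg.lstsq(A,c2-c1,rcond=None)[0]
    a=c1+s[0]*d1;b=c2+s[1]*d2
    return (a+b)/2, np.linalg.norm(a-b)
E
python3 - <<'E'
from h import *
fs={n:grab_frame(n) for n in ("side","top")}
import pickle; 
for q in ("dryer","toggle_knob","guard_handle","guard","tray","rack_a","done_a","jar","coverslips","marker"):
    for n,f in fs.items():
        r=outline_of(f,q)
        print(q,n,[(round(d["conf"],2),np.round(d["centre"],1).tolist(),int(d["pixels"].sum())) for d in r])
        pickle.dump((f,r),open(f"{q}_{n}.pkl","wb"))
print(sense()["time_s"])
E
```

```text
dryer side [(0.86, [171.1, 228.8], 14654)]
dryer top [(0.67, [193.5, 162.6], 11346)]
toggle_knob side [(0.67, [241.7, 167.7], 166)]
toggle_knob top []
guard_handle side [(0.66, [200.6, 195.1], 4224)]
guard_handle top [(0.85, [223.8, 161.1], 4399)]
guard side [(0.95, [200.7, 197.7], 4235), (0.35, [206.1, 378.1], 272)]
guard top [(0.76, [222.5, 158.2], 4425), (0.47, [338.7, 129.3], 335)]
tray side [(0.92, [321.1, 130.6], 1117)]
tray top [(0.96, [387.2, 175.2], 1729), (0.59, [196.7, 160.9], 11266)]
rack_a side [(0.97, [326.2, 189.9], 731), (0.96, [350.5, 159.7], 581), (0.92, [287.3, 159.8], 642), (0.72, [200.8, 199.1], 4199)]
rack_a top [(0.88, [374.7, 227.3], 551), (0.86, [325.3, 178.0], 501), (0.75, [328.6, 227.2], 552)]
done_a side [(0.51, [168.2, 227.5], 14804)]
done_a top []
jar side [(0.88, [255.8, 128.8], 374)]
jar top [(0.89, [337.9, 129.4], 313), (0.75, [194.9, 163.3], 11167)]
coverslips side [(0.8, [397.8, 190.5], 596), (0.2, [167.6, 228.1], 14705)]
coverslips top [(0.9, [383.4, 283.3], 635)]
marker side [(0.63, [202.7, 379.9], 343)]
marker top [(0.63, [120.3, 268.3], 191)]
1.2
```

Run:
```python
import cv2
a=cv2.imread("pics/side0.png"); cv2.imwrite("pics/side_c.png",cv2.resize(a[140:310,60:290],None,fx=3.4,fy=3.4,interpolation=cv2.INTER_CUBIC))
b=cv2.imread("pics/top0.png"); cv2.imwrite("pics/top_c.png",cv2.resize(b[105:205,95:295],None,fx=4,fy=4,interpolation=cv2.INTER_CUBIC))
cv2.imwrite("pics/top_r.png",cv2.resize(b[100:300,300:440],None,fx=3,fy=3,interpolation=cv2.INTER_CUBIC))
```

```text
(no output)
```

View pics/side_c.png

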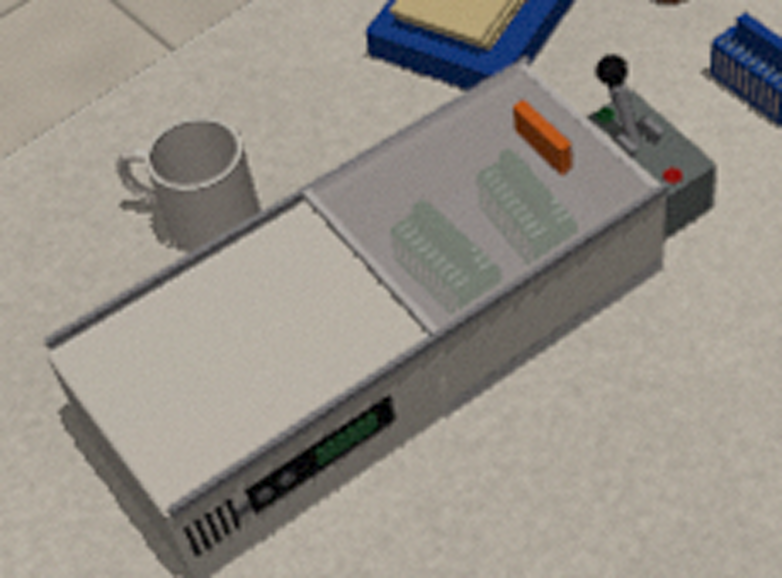

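View pics/top_c.png

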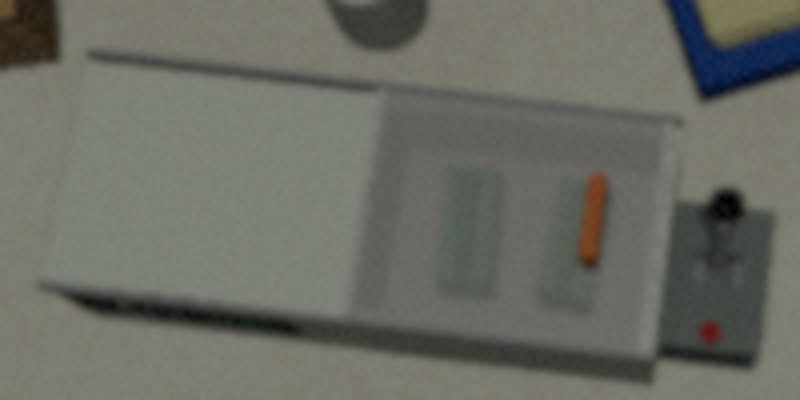

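View pics/top_r.png

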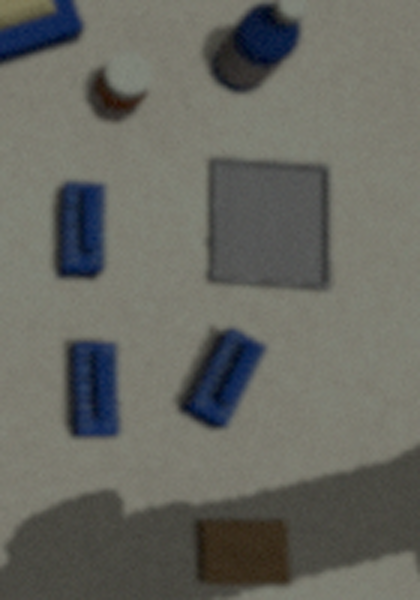

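Run:
```python
from h import *
import pickle
F={n:pickle.load(open(f"dryer_{n}.pkl","rb"))[0] for n in("side","top")}
k,e=tri(F["side"],(239.7,160.6),F["top"],(276.75,156.25)); print("knob",k,e)
oc={}
for n,f in F.items():
    hsv=cv2.cvtColor(f["pixels"],cv2.COLOR_BGR2HSV); m=cv2.inRange(hsv,(3,150,90),(18,255,255))
    if n=="top": m[:, :200]=0
    nn,l,st,c=cv2.connectedComponentsWithStats(m); i=1+np.argmax(st[1:,4]); oc[n]=c[i]; print(n,st[i],c[i])
h,e=tri(F["side"],oc["side"],F["top"],oc["top"]); print("handle",h,e)
obs=[("side",(239.7,160.6),(27,-147.5,121.5)),("top",(276.75,156.25),(27,-147.5,121.5)),
("side",oc["side"],(0,-60,130)),("top",oc["top"],(0,-60,140)),
("side",(254.1,195.9),(-85,-110,105)),("top",(258.75,194.5),(-85,-110,105)),("top",(265,135.5),(85,-110,105)),
("top",(105,176.75),(-85,325,105)),("side",(110,290.9),(-85,325,105)),("top",(117.5,118.75),(85,325,105)),("side",(74.7,241.5),(85,325,105))]
def W(p,P):
    c,s=np.cos(p[2]),np.sin(p[2]); P=np.array(P)/1e3
    return np.array([p[0]+c*P[0]-s*P[1],p[1]+s*P[0]+c*P[1],P[2]])
def res(p): return np.concatenate([proj(F[n],W(p,P))[0]-px for n,px,P in obs])
r=least_squares(res,[.6,.1,0],loss="soft_l1"); print(r.x); print(np.round(res(r.x).reshape(-1,2),1))
print("pred knob",W(r.x,(27,-147.5,121.5)),"handle",W(r.x,(0,-60,131)))
for n,f in F.items():
    im=cv2.resize(f["pixels"],None,fx=1.5,fy=1.5)
    L=[(-85,-110),(85,-110),(85,325),(-85,325)]
    for z in (0,105):
        q=(proj(f,[W(r.x,(a,b,z)) for a,b in L])*1.5).astype(int); cv2.polylines(im,[q],True,(0,255,0),1)
    for z in (20,105):
        q=(proj(f,[W(r.x,(a,b,z)) for a,b in [(-75,-100),(75,-100),(75,100),(-75,100)]])*1.5).astype(int); cv2.polylines(im,[q],True,(0,255,255),1)
    cv2.imwrite(f"pics/fit_{n}.png",im)
```

```text
knob [ 0.58686088 -0.02749858  0.11864362] 0.001131347374675032
side [211 170  17  21 123] [219.53658537 178.99186992]
top [241 149   5  21  68] [242.86764706 159.14705882]
handle [0.57239983 0.06510337 0.1310956 ] 0.0018001465689072489
[ 0.57707913  0.12139963 -0.11187534]
[[ 0.2 -0.9]
 [ 0.2 -0.7]
 [ 1.1 -0.1]
 [ 1.2  0.1]
 [ 2.  -1.3]
 [-0.2 -0. ]
 [ 0.8  0.9]
 [-1.1 -1. ]
 [-0.8  0.3]
 [-1.6  0.2]
 [-1.3  1.2]]
pred knob [ 0.58744313 -0.0281926   0.1215    ] handle [0.5703806  0.06177473 0.131     ]
```

View pics/fit_side.png

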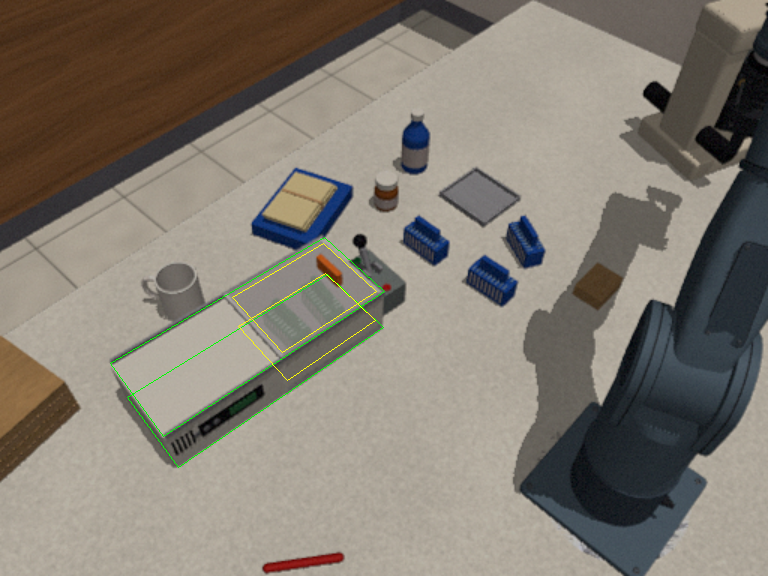

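View pics/fit_top.png

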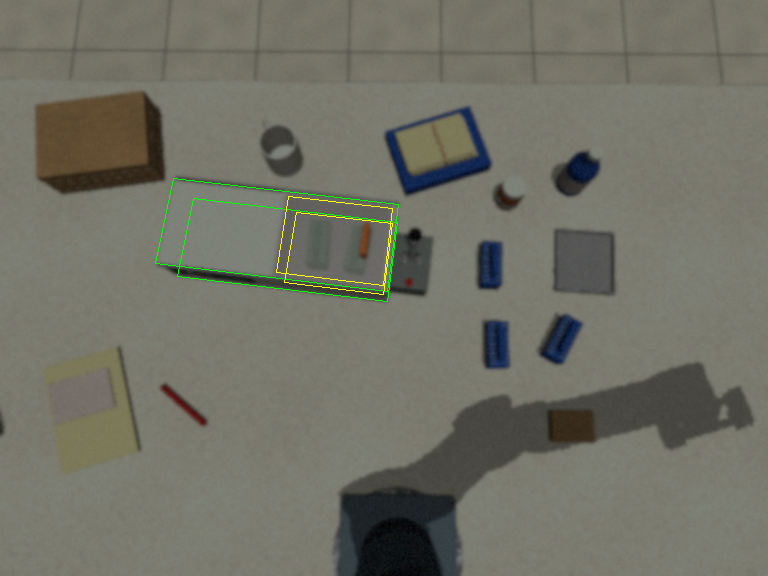

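```bash
cat >> h.py <<'E'
D=np.array([0.5775,0.1215,-0.1119])
def dw(P,p=None):
    p=D if p is None else p
    c,s=np.cos(p[2]),np.sin(p[2]); P=np.array(P)/1e3
    return np.array([p[0]+c*P[0]-s*P[1],p[1]+s*P[0]+c*P[1],P[2]])
def plan(xyz=None,yaw=None,s=None):
    """tool-frame offset (fractions) to reach TCP xyz, after rolling to tool-x yaw"""
    s=s or sense(); R=np.array(s["orientation"]); p=np.array(s["ee_pos"])
    y0=np.arctan2(R[1,0],R[0,0]); 
    if yaw is None: yaw=y0
    dr=-(yaw-y0); dr=(dr+np.pi)%(2*np.pi)-np.pi
    c,sn=np.cos(yaw),np.sin(yaw); Rn=np.array([[c,sn,0],[sn,-c,0],[0,0,-1.]])
    o=Rn.T@(np.array(xyz)-p)/0.6 if xyz is not None else None
    print("t",round(s["time_s"],2),"pos",np.round(p,4),"yaw",round(y0,4),"roll",round(np.degrees(dr)/45,3),"off",None if o is None else np.round(o,4),"open",round(s["opening"],4),"F",np.round(s["wrist_force"],1),"q7",round(s["joint_positions"][6],2))
E
python3 - <<'E'
from h import *
g=dw((27,-147.5,0)); print(g)
plan([0.587,-0.0278,0.20],-0.1119)
E
```

```text
[ 0.58786031 -0.02809249  0.        ]
t 1.2 pos [ 0.1895 -0.6217  0.2387] yaw 0.2959 roll 0.519 off [ 0.5478 -1.0577  0.0645] open 0.0883 F [ 0.9 -0.2  0.7] q7 -0.07
```

```bash
python3 -m handwheel '[{"offset":[0,0,0],"roll":0.173,"gripper":60},{"offset":[0,0,0],"roll":0.173,"gripper":40},{"offset":[0,0,0],"roll":0.173,"gripper":36},{"offset":[0.034,-0.066,0],"roll":0,"gripper":36},{"offset":[0.034,-0.066,0],"roll":0,"gripper":36},{"offset":[0.034,-0.066,0],"roll":0,"gripper":36},{"offset":[0.034,-0.066,0],"roll":0,"gripper":36},{"offset":[0.034,-0.066,0],"roll":0,"gripper":36}]' 40
python3 -c "
from h import *
plan([0.587,-0.0278,0.20],-0.1119)"
```

```text
time_s: 2.0
ee_pos: [0.3138, -0.4349, 0.2389]
orientation: [[0.994, -0.112, 0.0], [-0.112, -0.994, -0.0], [0.0, 0.0, -1.0]]
wrist_force: [0.9, -0.5, 0.3]
opening: 0.0358
t 2.0 pos [ 0.3138 -0.4349  0.2389] yaw -0.1119 roll 0.0 off [ 0.3768 -0.725   0.0649] open 0.0358 F [ 0.9 -0.5  0.3] q7 -0.81
```

```bash
python3 -m handwheel '[{"offset":[0.037,-0.072,0],"roll":0,"gripper":36},{"offset":[0.037,-0.072,0],"roll":0,"gripper":36},{"offset":[0.037,-0.072,0],"roll":0,"gripper":36},{"offset":[0.037,-0.072,0],"roll":0,"gripper":36},{"offset":[0.037,-0.072,0],"roll":0,"gripper":36},{"offset":[0.037,-0.072,0],"roll":0,"gripper":36},{"offset":[0.037,-0.072,0],"roll":0,"gripper":36},{"offset":[0.037,-0.072,0],"roll":0,"gripper":36}]'
python3 -c "
from h import *
plan([0.587,-0.0278,0.20],-0.1119)"
```

```text
time_s: 2.8
ee_pos: [0.5289, -0.1111, 0.239]
orientation: [[0.994, -0.112, 0.001], [-0.112, -0.994, -0.0], [0.001, 0.0, -1.0]]
wrist_force: [1.0, -0.9, 0.1]
opening: 0.0363
t 2.8 pos [ 0.5289 -0.1111  0.239 ] yaw -0.1119 roll -0.0 off [ 0.0807 -0.1487  0.065 ] open 0.0363 F [ 1.  -0.9  0.1] q7 -1.62
```

```bash
python3 -m handwheel '[{"offset":[0.04,-0.07,0.02],"roll":0,"gripper":36},{"offset":[0.02,-0.04,0.02],"roll":0,"gripper":36},{"offset":[0,0,0.02],"roll":0,"gripper":36},{"offset":[0,0,0],"roll":0,"gripper":36},{"offset":[0,0,0],"roll":0,"gripper":36}]'
python3 -c "
from h import *
plan([0.587,-0.0278,0.20],-0.1119)
for n in ('side','top'):
    f=grab_frame(n); cv2.imwrite(f'pics/k1{n}.png',f['pixels'])
    im=f['pixels'][110:250,170:320] if n=='side' else f['pixels'][90:220,200:340]
    cv2.imwrite(f'pics/k1{n}c.png',cv2.resize(im,None,fx=4,fy=4,interpolation=cv2.INTER_CUBIC))
"
```

```text
time_s: 3.3
ee_pos: [0.5704, -0.053, 0.2027]
orientation: [[0.994, -0.114, -0.001], [-0.114, -0.994, -0.001], [-0.001, 0.001, -1.0]]
wrist_force: [-0.5, -0.3, 0.4]
opening: 0.0361
t 3.3 pos [ 0.5704 -0.053   0.2027] yaw -0.114 roll -0.003 off [ 0.0228 -0.0448  0.0045] open 0.0361 F [-0.5 -0.3  0.4] q7 -1.75
```

View pics/k1sidec.png

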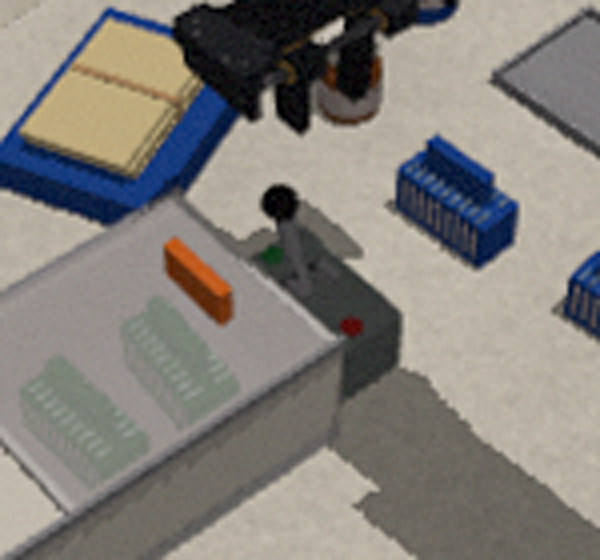

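View pics/k1top.png

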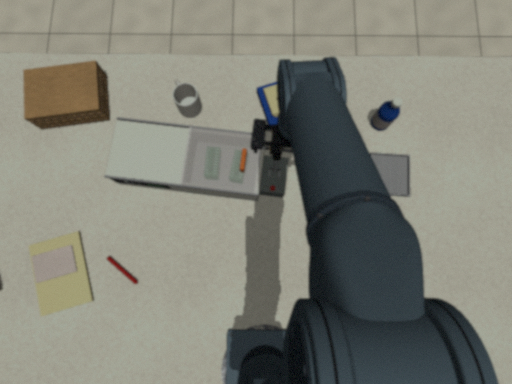

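```bash
python3 -m handwheel '[{"offset":[0.011,-0.022,0.015],"roll":0,"gripper":36},{"offset":[0.0117,-0.0228,0.02],"roll":0,"gripper":36},{"offset":[0,0,0.04],"roll":0,"gripper":36},{"offset":[0,0,0],"roll":0,"gripper":36},{"offset":[0,0,0],"roll":0,"gripper":36}]'
python3 -c "
from h import *
plan([0.587,-0.0278,0.1055],-0.1119)
s=sense()
for n in ('side','top'):
    f=grab_frame(n); print(n,proj(f,s['ee_pos']),proj(f,[.5874,-.0278,.1215])); cv2.imwrite(f'pics/k2{n}.png',f['pixels'])
    im=f['pixels'][110:250,170:320] if n=='side' else f['pixels'][90:220,200:340]
    cv2.imwrite(f'pics/k2{n}c.png',cv2.resize(im,None,fx=4,fy=4,interpolation=cv2.INTER_CUBIC))
"
```

```text
time_s: 3.9
ee_pos: [0.5874, -0.0253, 0.1571]
orientation: [[0.994, -0.111, -0.002], [-0.111, -0.994, 0.0], [-0.002, -0.0, -1.0]]
wrist_force: [0.5, 1.3, 0.3]
opening: 0.036
t 3.9 pos [ 0.5874 -0.0253  0.1571] yaw -0.111 roll 0.001 off [-0.0003  0.0043  0.086 ] open 0.036 F [0.5 1.3 0.3] q7 -1.81
side [[238.99374548 151.18953707]] [[239.81778973 159.79860971]]
top [[276.60926503 151.497112  ]] [[276.82090554 155.57100206]]
```

View pics/k2sidec.png

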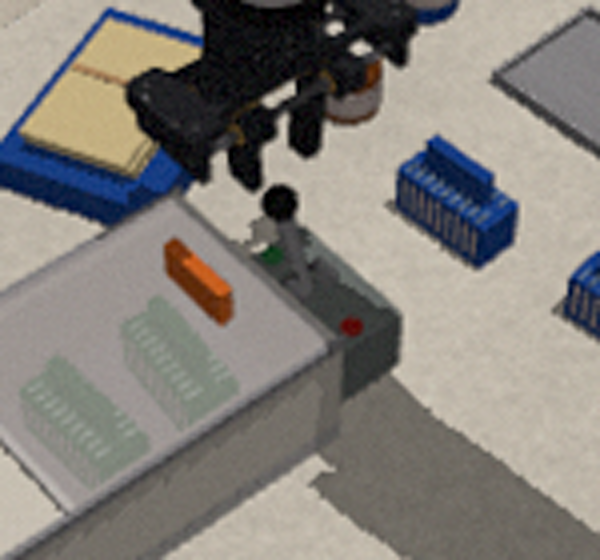

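View pics/k2topc.png

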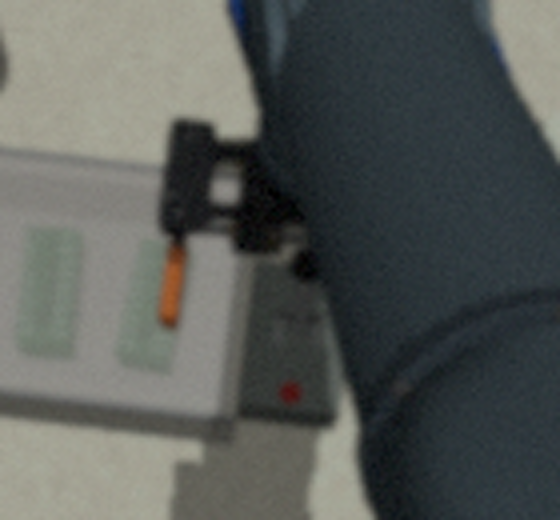

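```bash
python3 -m handwheel '[{"offset":[0,0.002,0.02],"roll":0,"gripper":36},{"offset":[0,0.0022,0.02],"roll":0,"gripper":36},{"offset":[0,0,0.02],"roll":0,"gripper":36},{"offset":[0,0,0],"roll":0,"gripper":36},{"offset":[0,0,0],"roll":0,"gripper":36}]'
python3 -c "
from h import *
plan([0.587,-0.0278,0.1055],-0.1119)
s=sense()
for n in ('side',):
    f=grab_frame(n); print(n,proj(f,s['ee_pos']),proj(f,[.5874,-.0278,.1215]))
    im=f['pixels'][110:250,170:320] if n=='side' else f['pixels'][90:220,200:340]
    cv2.imwrite(f'pics/k3{n}c.png',cv2.resize(im,None,fx=4,fy=4,interpolation=cv2.INTER_CUBIC))
"
```

```text
time_s: 4.5
ee_pos: [0.587, -0.0284, 0.1212]
orientation: [[0.994, -0.112, -0.001], [-0.112, -0.994, 0.0], [-0.001, 0.0, -1.0]]
wrist_force: [0.6, 0.2, 0.5]
opening: 0.0358
t 4.5 pos [ 0.587  -0.0284  0.1212] yaw -0.1117 roll 0.0 off [-0.0001 -0.0011  0.0261] open 0.0358 F [0.6 0.2 0.5] q7 -1.81
side [[240.08499695 159.83106271]] [[239.81778973 159.79860971]]
```

View pics/k3sidec.png

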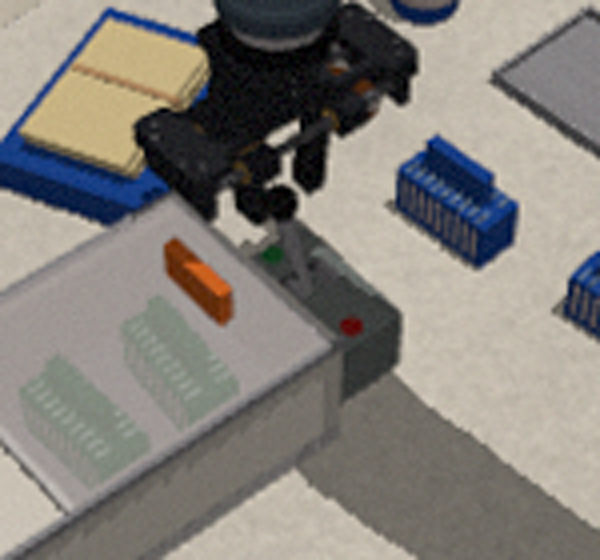

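```bash
python3 -m handwheel '[{"offset":[0,0,0.013],"roll":0,"gripper":36},{"offset":[0,0,0.012],"roll":0,"gripper":36},{"offset":[0,0,0],"roll":0,"gripper":36}]'
python3 -m handwheel '[{"offset":[0,0,0],"roll":0,"gripper":20},{"offset":[0,0,0],"roll":0,"gripper":20},{"offset":[0,0,0],"roll":0,"gripper":20},{"offset":[0,0,0],"roll":0,"gripper":20},{"offset":[0,0,0],"roll":0,"gripper":20}]' 45
python3 -c "
from h import *
plan([0.587,-0.0278,0.1055],-0.1119)
print(np.round(np.array([dw((-10+97*np.sin(a),-147.5,45+97*np.cos(a)))-dw((-10+85*np.sin(.45),-147.5,45+85*np.cos(.45))) for a in (.45,.3,.15,0,-.15,-.3,-.45)]),4))
s=sense()
f=grab_frame('side')
cv2.imwrite('pics/k4.png',cv2.resize(f['pixels'][110:250,170:320],None,fx=4,fy=4,interpolation=cv2.INTER_CUBIC))
"
```

```text
time_s: 4.85
ee_pos: [0.5865, -0.0285, 0.1055]
orientation: [[0.994, -0.111, -0.002], [-0.111, -0.994, -0.0], [-0.002, 0.0, -1.0]]
wrist_force: [-0.2, 0.4, 0.8]
opening: 0.0359
time_s: 5.35
ee_pos: [0.5872, -0.0271, 0.1066]
orientation: [[0.994, -0.111, -0.0], [-0.111, -0.994, 0.001], [-0.0, -0.001, -1.0]]
wrist_force: [0.1, 6.1, -3.2]
opening: 0.0237
t 5.35 pos [ 0.5872 -0.0271  0.1066] yaw -0.1108 roll 0.001 off [-0.0002  0.0012  0.0018] open 0.0237 F [ 0.1  6.1 -3.2] q7 -1.82
[[ 0.0052 -0.0006  0.0108]
 [-0.0083  0.0009  0.0161]
 [-0.0223  0.0025  0.0194]
 [-0.0367  0.0041  0.0205]
 [-0.0511  0.0057  0.0194]
 [-0.0652  0.0073  0.0161]
 [-0.0787  0.0088  0.0108]]
```

View pics/k4.png

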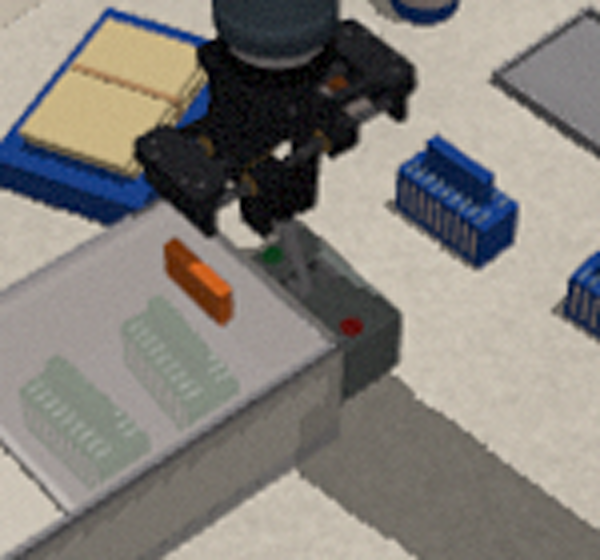

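```bash
python3 -m handwheel '[{"offset":[0.0024,-0.002,-0.005],"roll":0,"gripper":20},{"offset":[0.0024,0,-0.005],"roll":0,"gripper":20},{"offset":[0.0024,0,-0.005],"roll":0,"gripper":20},{"offset":[0,0,0],"roll":0,"gripper":20},{"offset":[0,0,0],"roll":0,"gripper":20},{"offset":[0,0,0],"roll":0,"gripper":20}]' 
python3 -c "
from h import *
plan()
f=grab_frame('side')
cv2.imwrite('pics/k5.png',cv2.resize(f['pixels'][110:250,170:320],None,fx=4,fy=4,interpolation=cv2.INTER_CUBIC))
"
```

```text
time_s: 6.0
ee_pos: [0.5907, -0.0274, 0.1151]
orientation: [[0.994, -0.111, -0.002], [-0.111, -0.994, 0.0], [-0.002, -0.0, -1.0]]
wrist_force: [-3.1, 4.7, -7.1]
opening: 0.0235
t 6.0 pos [ 0.5907 -0.0274  0.1151] yaw -0.1116 roll 0.0 off None open 0.0235 F [-3.1  4.7 -7.1] q7 -1.82
```

View pics/k5.png

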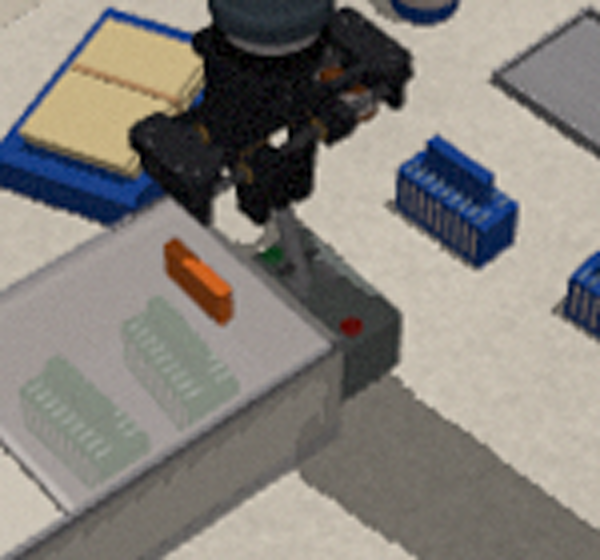

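```bash
python3 -m handwheel '[{"offset":[-0.0109,0,-0.0048],"roll":0,"gripper":20},{"offset":[-0.0112,0,-0.0039],"roll":0,"gripper":20},{"offset":[-0.0115,0,-0.0031],"roll":0,"gripper":20},{"offset":[-0.0117,0,-0.0022],"roll":0,"gripper":20},{"offset":[-0.0118,0,-0.0013],"roll":0,"gripper":20},{"offset":[-0.0119,0,-0.0004],"roll":0,"gripper":20},{"offset":[0,0,0],"roll":0,"gripper":20}]' 
python3 -c "
from h import *
plan()
f=grab_frame('side')
cv2.imwrite('pics/k6.png',cv2.resize(f['pixels'][110:250,170:320],None,fx=4,fy=4,interpolation=cv2.INTER_CUBIC))
"
```

```text
time_s: 6.75
ee_pos: [0.5505, -0.0229, 0.1258]
orientation: [[0.994, -0.111, 0.002], [-0.111, -0.994, 0.0], [0.001, -0.0, -1.0]]
wrist_force: [1.1, 4.9, -8.6]
opening: 0.0237
t 6.75 pos [ 0.5505 -0.0229  0.1258] yaw -0.1116 roll 0.0 off None open 0.0237 F [ 1.1  4.9 -8.6] q7 -1.83
```

View pics/k6.png

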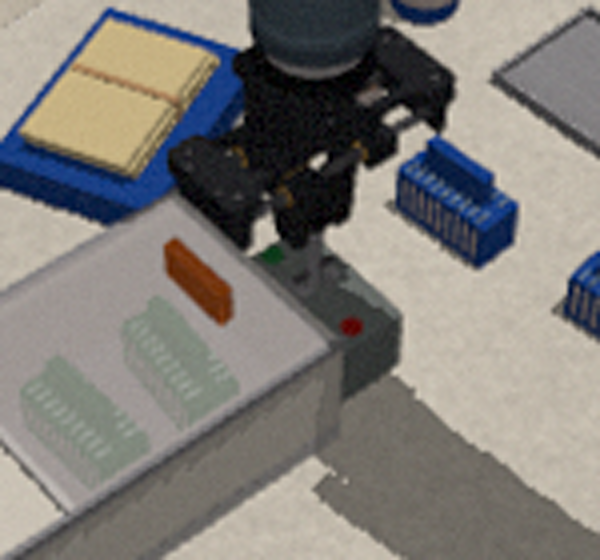

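Upright now with the spring load of a fully pulled bat; I'll continue to the red side.

```bash
python3 -m handwheel '[{"offset":[-0.0119,0,0.0006],"roll":0,"gripper":20},{"offset":[-0.0118,0,0.0014],"roll":0,"gripper":20},{"offset":[-0.0117,0,0.0023],"roll":0,"gripper":20},{"offset":[-0.0115,0,0.0031],"roll":0,"gripper":20},{"offset":[-0.0112,0,0.0039],"roll":0,"gripper":20},{"offset":[-0.0109,0,0.0048],"roll":0,"gripper":20},{"offset":[0,0,0],"roll":0,"gripper":20},{"offset":[0,0,0],"roll":0,"gripper":20}]' 
python3 -c "
from h import *
plan()
f=grab_frame('side')
cv2.imwrite('pics/k7.png',cv2.resize(f['pixels'][110:250,170:320],None,fx=4,fy=4,interpolation=cv2.INTER_CUBIC))
"
```

```text
time_s: 7.6
ee_pos: [0.5117, -0.0185, 0.1168]
orientation: [[0.994, -0.112, 0.005], [-0.112, -0.994, 0.0], [0.005, -0.001, -1.0]]
wrist_force: [4.2, 4.4, -7.0]
opening: 0.0236
t 7.6 pos [ 0.5117 -0.0185  0.1168] yaw -0.112 roll 0.0 off None open 0.0236 F [ 4.2  4.4 -7. ] q7 -1.85
```

View pics/k7.png

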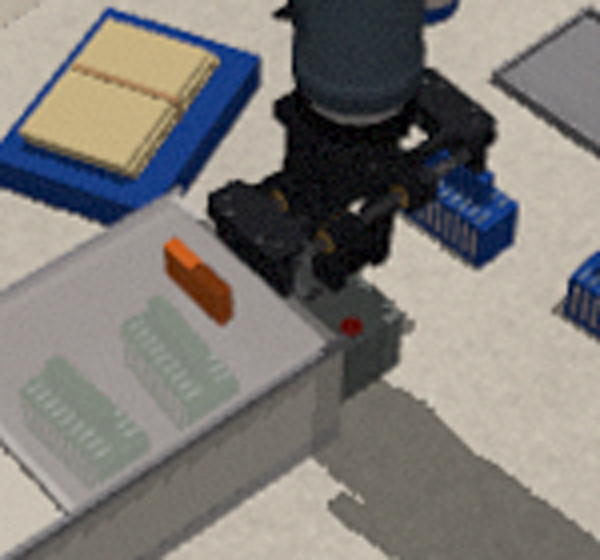

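```bash
python3 -m handwheel '[{"offset":[0.0022,0,0.005],"roll":0,"gripper":20},{"offset":[0.0022,0,0.005],"roll":0,"gripper":20},{"offset":[0.0022,0,0.005],"roll":0,"gripper":20},{"offset":[0,0,0],"roll":0,"gripper":20},{"offset":[0,0,0],"roll":0,"gripper":36},{"offset":[0,0,0],"roll":0,"gripper":36},{"offset":[0,0,0],"roll":0,"gripper":36},{"offset":[0,0,0],"roll":0,"gripper":36}]' 
python3 -m handwheel '[{"offset":[0,0,-0.02],"roll":0,"gripper":36},{"offset":[0,0,-0.04],"roll":0,"gripper":36},{"offset":[0,0,-0.06],"roll":0,"gripper":36},{"offset":[0.0,-0.05,-0.02],"roll":0,"gripper":36},{"offset":[0.04,-0.06,0],"roll":0,"gripper":36},{"offset":[0.04,-0.06,0],"roll":0,"gripper":36},{"offset":[0,0,0],"roll":0,"gripper":36},{"offset":[0,0,0],"roll":0,"gripper":36}]' 
python3 -c "
from h import *
plan([0.5715,0.0635,0.16])
f=grab_frame('side');g=grab_frame('top')
cv2.imwrite('pics/k8.png',np.hstack([cv2.resize(f['pixels'][110:250,170:320],None,fx=2.6,fy=2.6,interpolation=cv2.INTER_CUBIC),cv2.resize(g['pixels'][100:240,200:350],None,fx=2.6,fy=2.6,interpolation=cv2.INTER_CUBIC)]))
print(proj(f,dw((-10-85*np.sin(.45),-147.5,121.5))),proj(g,dw((-10-85*np.sin(.45),-147.5,121.5))))
"
```

```text
time_s: 8.45
ee_pos: [0.5135, -0.0198, 0.1069]
orientation: [[0.994, -0.112, 0.0], [-0.112, -0.994, -0.001], [0.001, 0.001, -1.0]]
wrist_force: [-0.6, 1.6, 0.1]
opening: 0.0358
time_s: 9.25
ee_pos: [0.5726, 0.0776, 0.1909]
orientation: [[0.994, -0.11, -0.0], [-0.11, -0.994, -0.0], [-0.0, 0.0, -1.0]]
wrist_force: [0.2, -0.2, -0.1]
opening: 0.0367
t 9.25 pos [0.5726 0.0776 0.1909] yaw -0.1103 roll 0.0 off [0.0008 0.0235 0.0515] open 0.0367 F [ 0.2 -0.2 -0.1] q7 -1.99
[[257.37514071 175.17046609]] [[273.88880823 181.25220895]]
```

View pics/k8.png

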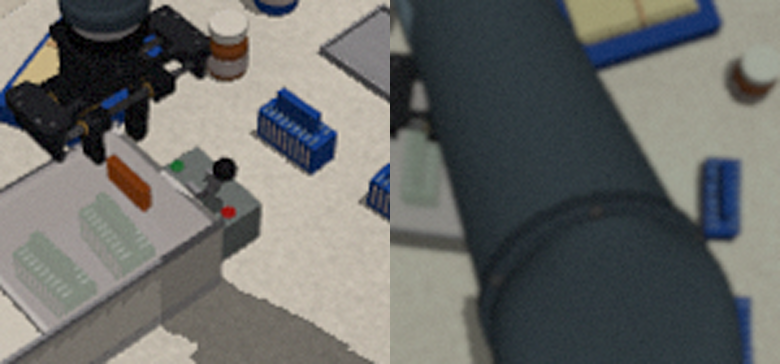

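```bash
python3 -m handwheel '[{"offset":[0.0,0.012,0.02],"roll":0,"gripper":36},{"offset":[0,0.0115,0.02],"roll":0,"gripper":36},{"offset":[0,0,0.04],"roll":0,"gripper":36},{"offset":[0,0,0.038],"roll":0,"gripper":36},{"offset":[0,0,0],"roll":0,"gripper":36},{"offset":[0,0,0],"roll":0,"gripper":36}]' 
python3 -m handwheel '[{"offset":[0,0,0],"roll":0,"gripper":6},{"offset":[0,0,0],"roll":0,"gripper":6},{"offset":[0,0,0],"roll":0,"gripper":6},{"offset":[0,0,0],"roll":0,"gripper":6},{"offset":[0,0,0],"roll":0,"gripper":6}]' 15
python3 -c "
from h import *
plan(dw((0,140,120)))
f=grab_frame('side')
cv2.imwrite('pics/k9.png',cv2.resize(f['pixels'][110:250,170:320],None,fx=4,fy=4,interpolation=cv2.INTER_CUBIC))
"
```

```text
time_s: 9.95
ee_pos: [0.5703, 0.062, 0.1192]
orientation: [[0.994, -0.112, -0.002], [-0.112, -0.994, -0.001], [-0.002, 0.001, -1.0]]
wrist_force: [0.3, -0.1, 0.2]
opening: 0.036
time_s: 10.45
ee_pos: [0.5717, 0.0639, 0.1206]
orientation: [[0.994, -0.111, 0.002], [-0.111, -0.994, 0.001], [0.002, -0.001, -1.0]]
wrist_force: [-0.2, 2.4, 5.9]
opening: 0.0121
t 10.45 pos [0.5717 0.0639 0.1206] yaw -0.1113 roll 0.0 off [-0.0009 -0.3298  0.0009] open 0.0121 F [-0.2  2.4  5.9] q7 -1.99
```

View pics/k9.png

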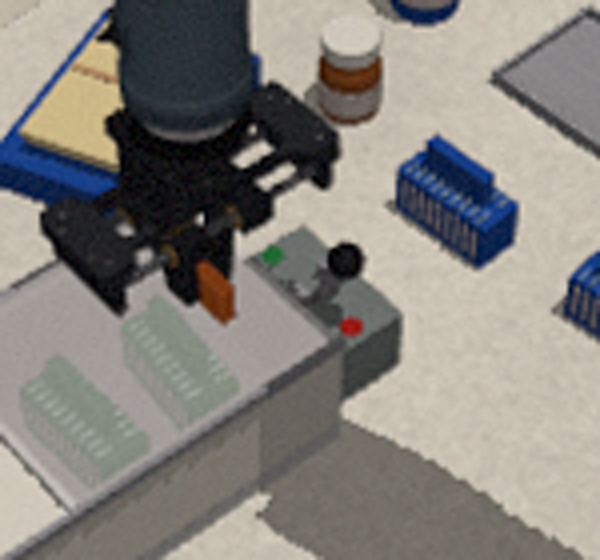

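```bash
python3 -m handwheel '[{"offset":[0,0,-0.003],"roll":0,"gripper":6},{"offset":[0,-0.03,0],"roll":0,"gripper":6},{"offset":[0,-0.05,0],"roll":0,"gripper":6},{"offset":[0,-0.05,0],"roll":0,"gripper":6},{"offset":[0,-0.05,0],"roll":0,"gripper":6},{"offset":[0,-0.05,0],"roll":0,"gripper":6},{"offset":[0,-0.05,0],"roll":0,"gripper":6},{"offset":[0,-0.03,0],"roll":0,"gripper":6}]' 
python3 -m handwheel '[{"offset":[0,-0.017,0],"roll":0,"gripper":6},{"offset":[0,0,0],"roll":0,"gripper":6},{"offset":[0,0,0],"roll":0,"gripper":6}]' 
python3 -c "
from h import *
plan(dw((0,140,120)))
f=grab_frame('side')
cv2.imwrite('pics/k10.png',f['pixels'])
"
```

```text
time_s: 11.3
ee_pos: [0.5924, 0.2482, 0.1207]
orientation: [[0.994, -0.111, 0.001], [-0.111, -0.994, -0.002], [0.001, 0.002, -1.0]]
wrist_force: [3.7, -2.8, -3.6]
opening: 0.0116
time_s: 11.6
ee_pos: [0.5935, 0.2577, 0.1207]
orientation: [[0.994, -0.112, 0.001], [-0.112, -0.994, -0.0], [0.001, -0.0, -1.0]]
wrist_force: [4.7, 0.7, -7.7]
opening: 0.012
t 11.6 pos [0.5935 0.2577 0.1207] yaw -0.1121 roll 0.0 off [-0.0012 -0.0047  0.0012] open 0.012 F [ 4.7  0.7 -7.7] q7 -2.28
```

View pics/k10.png

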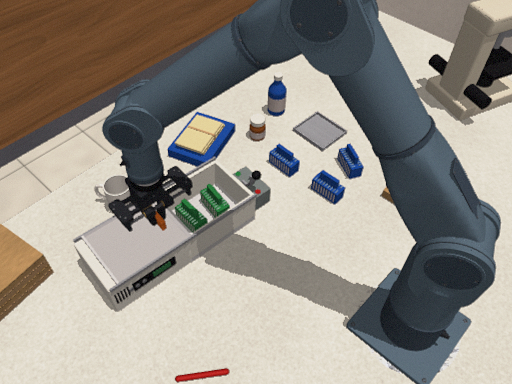

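```bash
python3 -m handwheel '[{"offset":[-0.002,-0.009,0.002],"roll":0,"gripper":6},{"offset":[0,0,0],"roll":0,"gripper":6},{"offset":[0,0,0],"roll":0,"gripper":6},{"offset":[0,0,0],"roll":0,"gripper":36},{"offset":[0,0,0],"roll":0,"gripper":36},{"offset":[0,0,-0.04],"roll":0,"gripper":36},{"offset":[0,0,-0.08],"roll":0,"gripper":36}]'
python3 - <<'E'
from h import *
s=sense(); plan()
import pickle
f=grab_frame('side'); g=grab_frame('top')
cv2.imwrite('pics/r1s.png',cv2.resize(f['pixels'][120:270,60:400],None,fx=2.3,fy=2.3,interpolation=cv2.INTER_CUBIC)); cv2.imwrite('pics/r1t.png',g['pixels'])
for q in("done_a","rack_a"):
  for n,p in (("side",f),("top",g)):
    r=outline_of(p,q); print(q,n,[(round(d["conf"],2),np.round(d["centre"],1).tolist(),int(d["pixels"].sum())) for d in r])
    pickle.dump((p,r),open(f"{q}_{n}.pkl","wb"))
E
```

```text
time_s: 12.35
ee_pos: [0.5889, 0.2625, 0.1892]
orientation: [[0.994, -0.111, -0.009], [-0.111, -0.994, -0.004], [-0.008, 0.004, -1.0]]
wrist_force: [0.1, 0.1, -0.4]
opening: 0.0357
t 12.35 pos [0.5889 0.2625 0.1892] yaw -0.1111 roll 0.0 off None open 0.0357 F [ 0.1  0.1 -0.4] q7 -2.27
done_a side [(0.87, [213.6, 199.0], 561), (0.73, [190.2, 212.8], 609)]
done_a top [(0.73, [211.9, 161.8], 406), (0.7, [373.4, 224.5], 517), (0.62, [238.9, 163.2], 402)]
rack_a side [(0.97, [284.7, 158.8], 593), (0.62, [325.7, 190.1], 715), (0.56, [353.5, 160.4], 595)]
rack_a top [(0.94, [325.2, 175.8], 495), (0.81, [371.3, 224.4], 559), (0.7, [329.5, 227.2], 512)]
```

View pics/r1s.png

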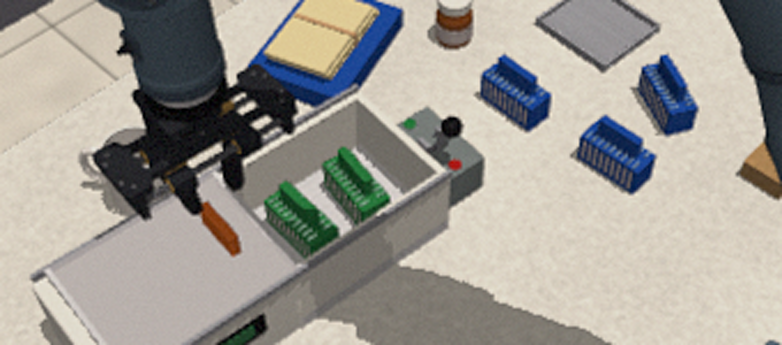

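View pics/r1t.png

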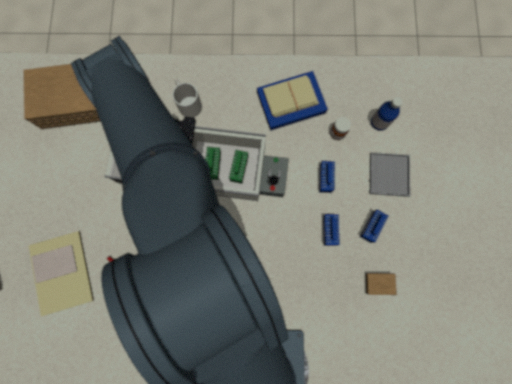

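```bash
cat >> h.py <<'E'
from scipy.optimize import minimize
U=4
def boxpts(x0,x1,y0,y1,z0,z1): return np.array([[x,y,z] for x in(x0,x1) for y in(y0,y1) for z in(z0,z1)])/1e3
RACK=[boxpts(-45,45,-20,20,0,45),boxpts(-30,30,-6,6,45,75)]
TRAY=[boxpts(-65,65,-60,60,0,14)]
def place(P,p):
    c,s=np.cos(p[3]),np.sin(p[3]); return P@np.array([[c,s,0],[-s,c,0],[0,0,1]])+np.array(p[:3])
def render(f,model,p,roi):
    m=np.zeros(((roi[3]-roi[1])*U,(roi[2]-roi[0])*U),np.uint8)
    for b in model:
        q=((proj(f,place(b,p))-[roi[0],roi[1]]+.5)*U*16).astype(np.int32)
        cv2.fillConvexPoly(m,cv2.convexHull(q),1,shift=4)
    return m
def colormask(f,col):
    hsv=cv2.cvtColor(f["pixels"],cv2.COLOR_BGR2HSV)
    return cv2.inRange(hsv,*{"blue":((100,110,25),(130,255,255)),"green":((45,90,15),(85,255,255))}[col])
def fit(fs,masks,model,p0,freez=True):
    """fs dict of frames, masks dict of bool masks (384x512)"""
    J={}
    for n in masks:
        ys,xs=np.nonzero(masks[n]); roi=(max(xs.min()-12,0),max(ys.min()-12,0),min(xs.max()+13,512),min(ys.max()+13,384))
        m=cv2.resize(masks[n][roi[1]:roi[3],roi[0]:roi[2]].astype(np.float32),None,fx=U,fy=U,interpolation=cv2.INTER_LINEAR)>.5
        J[n]=(roi,m)
    def cost(v):
        p=v if freez else [v[0],v[1],p0[2],v[2]]; c=0
        for n,(roi,m) in J.items():
            r=render(fs[n],model,p,roi)>0; c+=1-(r&m).sum()/max((r|m).sum(),1)
        return c
    best=None
    v0=np.array(p0,float) if freez else np.array([p0[0],p0[1],p0[3]])
    for dy in (0,.2,-.2):
        v=v0.copy(); v[-1]+=dy
        sx=np.vstack([v]+[v+e for e in np.diag([.01,.01]+([.01] if freez else [])+[.15])])
        r=minimize(cost,v,method="Nelder-Mead",options=dict(initial_simplex=sx,xatol=1e-4,fatol=1e-4,maxiter=400))
        if best is None or r.fun<best.fun: best=r
    return best.x,best.fun
def near(mask,c,rad=30):
    n,l,st,ce=cv2.connectedComponentsWithStats(mask)
    i=[k for k in range(1,n) if st[k,4]>60]
    k=min(i,key=lambda k:np.hypot(*(ce[k]-c))); assert np.hypot(*(ce[k]-c))<rad
    return l==k
E
cat > look.py <<'E'
from h import *
import sys
def look(want, name, tray=False):
    fs={n:grab_frame(n) for n in("side","top")}
    cents={}
    for q in want:
        col="blue" if q=="rack_a" else "green"
        dets={n:[d for d in outline_of(f,q) if d["conf"]>.2 and d["pixels"].sum()<1500] for n,f in fs.items()}
        out=[]; used=set()
        for ds in dets["side"]:
            g=at_z(fs["side"],ds["centre"],.035)
            for dt in dets["top"]:
                X,e=tri(fs["side"],ds["centre"],fs["top"],dt["centre"])
                if e<.02 and -.02<X[2]<.12: 
                    try: ms={n:near(colormask(fs[n],col),d["centre"],12) for n,d in(("side",ds),("top",dt))}
                    except AssertionError: continue
                    v,c=fit(fs,ms,RACK,[X[0],X[1],.0,0])
                    out.append(v); print(q,"px",np.round(ds["centre"]),np.round(dt["centre"]),"xyz",np.round(v[:3],4),"yaw",round(v[3],3),"cost",round(c,3))
    return fs
if __name__=="__main__": look(sys.argv[1:],"x")
E
python3 - <<'E'
from look import *
fs=look(["done_a","rack_a"],"")
for n,f in fs.items():
    r=outline_of(f,"tray"); print(n,[(round(d["conf"],2),d["centre"]) for d in r])
    if n=="side": ms={}
    ms[n]=r[0]["pixels"].astype(np.uint8)
print(fit(fs,ms,TRAY,[.56,-.34,0,-.05]))
print(fit(fs,ms,TRAY,[.56,-.34,0,-.05],False))
E
```

```text
done_a px [215. 202.] [238. 168.] xyz [0.5844 0.0781 0.009 ] yaw -0.2 cost 0.744
done_a px [194. 216.] [210. 160.] xyz [0.5923 0.1597 0.013 ] yaw -0.115 cost 0.868
rack_a px [285. 160.] [326. 176.] xyz [ 0.5598 -0.1874 -0.0086] yaw -0.122 cost 0.621
rack_a px [350. 161.] [374. 227.] xyz [ 0.4095 -0.3234 -0.0078] yaw -0.648 cost 0.647
rack_a px [328. 188.] [330. 226.] xyz [ 0.3974 -0.1942 -0.0077] yaw -0.05 cost 0.574
side [(0.68, [322.0, 130.5]), (0.67, [131.7, 238.7])]
top [(0.65, [389.3, 174.7])]
(array([ 5.68140554e-01, -3.77802375e-01, -2.12923294e-04, -5.43686154e-02]), np.float64(0.08127054756553287))
(array([ 0.56777801, -0.37771053, -0.05117684]), np.float64(0.08086832472888805))
```

Run:
```python
from h import *
fs={n:grab_frame(n) for n in("side","top")}
rows=[]
for n,f in fs.items():
    b=colormask(f,"blue");g=colormask(f,"green")
    im=f["pixels"].copy(); mm=np.dstack([b,g,0*b])
    x0,y0,x1,y1=(170,130,390,230) if n=="side" else (200,120,420,250)
    rows.append(np.hstack([cv2.resize(im[y0:y1,x0:x1],(390,int(390*(y1-y0)/(x1-x0)))),cv2.resize(mm[y0:y1,x0:x1],(390,int(390*(y1-y0)/(x1-x0))))]))
cv2.imwrite("pics/mask.png",np.vstack(rows))
for n,p in (("side",(326,190)),("top",(330,226)),("side",(215,200)),("top",(238,165))):
    print(n,p); 
    hsv=cv2.cvtColor(fs[n]["pixels"],cv2.COLOR_BGR2HSV)[p[1]-8:p[1]+8,p[0]-8:p[0]+8].reshape(-1,3)
    print(np.percentile(hsv,[10,50,90],axis=0))
```

```text
side (326, 190)
[[105.5  24.   75. ]
 [110.  124.5  87. ]
 [123.  209.  151.5]]
top (330, 226)
[[108.  23.  60.]
 [110. 150.  93.]
 [111. 192. 109.]]
side (215, 200)
[[ 55.5  46.   57. ]
 [ 67.  143.  102. ]
 [ 69.  181.  141.5]]
top (238, 165)
[[ 51.   22.5  78.5]
 [ 66.  109.   91. ]
 [ 67.  148.5 126.5]]
```

View pics/mask.png

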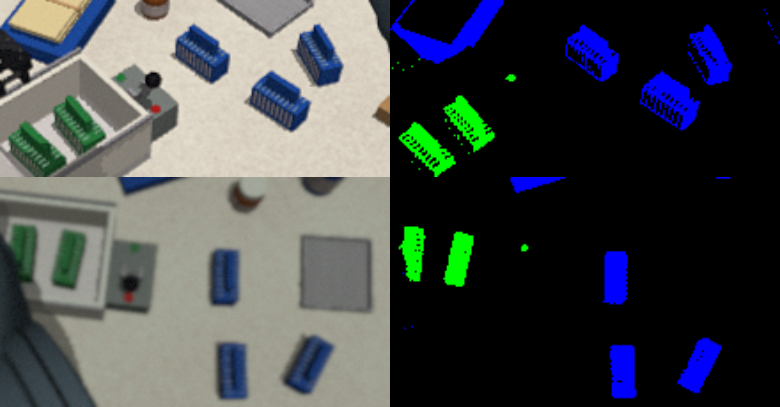

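```bash
python3 - <<'E'
s=open("h.py").read()
s=s.replace("    return cv2.inRange(hsv,*{","    m=cv2.inRange(hsv,*{").replace('(85,255,255))}[col])','(85,255,255))}[col])\n    return cv2.morphologyEx(m,cv2.MORPH_CLOSE,np.ones((5,5),np.uint8))').replace('((100,110,25)','((98,70,25)').replace('((45,90,15)','((45,50,15)')
open("h.py","w").write(s)
E
cat > look.py <<'E'
from h import *
import sys
def look(want, save=None, z0=0.):
    fs={n:grab_frame(n) for n in("side","top")}; res=[]
    for q in want:
        col="blue" if q=="rack_a" else "green"
        dets={n:[d for d in outline_of(f,q) if d["conf"]>.2 and d["pixels"].sum()<1500] for n,f in fs.items()}
        for ds in dets["side"]:
            for dt in dets["top"]:
                X,e=tri(fs["side"],ds["centre"],fs["top"],dt["centre"])
                if e<.025 and -.03<X[2]<.13: 
                    try: ms={n:near(colormask(fs[n],col),d["centre"],14) for n,d in(("side",ds),("top",dt))}
                    except AssertionError: continue
                    v,c=fit(fs,ms,RACK,[X[0],X[1],.0,0])
                    res.append((q,v,c)); print(q,"px",np.round(ds["centre"]),np.round(dt["centre"]),"xyz",np.round(v[:3],4),"yaw",round(v[3],3),"cost",round(c,3))
    if save:
        ims=[]
        for n,f in fs.items():
            im=cv2.resize(f["pixels"],None,fx=3,fy=3,interpolation=cv2.INTER_CUBIC)
            for q,v,c in res:
                for b in RACK: cv2.polylines(im,[cv2.convexHull(((proj(f,place(b,v))+.5)*3).astype(np.int32))],True,(0,0,255),1)
            x0,y0,x1,y1=(150,110,410,240) if n=="side" else (180,110,440,250)
            ims.append(im[3*y0:3*y1,3*x0:3*x1])
        cv2.imwrite(save,cv2.resize(np.vstack(ims),None,fx=.72,fy=.72,interpolation=cv2.INTER_AREA))
    return fs,res
if __name__=="__main__": look(sys.argv[2:],sys.argv[1])
E
python3 look.py pics/fitr.png done_a rack_a
```

```text
done_a px [191. 214.] [209. 161.] xyz [0.59   0.1607 0.0163] yaw -0.099 cost 0.495
done_a px [215. 203.] [236. 164.] xyz [0.5817 0.0809 0.0138] yaw -0.196 cost 0.394
rack_a px [350. 161.] [375. 226.] xyz [ 0.4102 -0.3231 -0.0083] yaw -0.58 cost 0.301
rack_a px [286. 162.] [328. 178.] xyz [ 0.5579 -0.185  -0.0054] yaw -0.109 cost 0.287
rack_a px [326. 188.] [330. 229.] xyz [ 0.3968 -0.191  -0.002 ] yaw -0.024 cost 0.272
```

View pics/fitr.png

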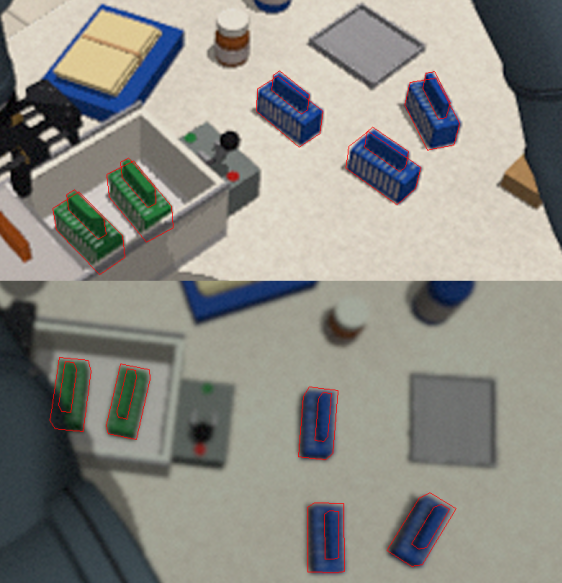

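Run:
```python
from h import *
fs={n:grab_frame(n) for n in("side","top")}
for c,col,p0 in (((326,188),"blue",None),):
    pass
for name,cs,ct,col,p0 in (("B1",(326,188),(330,227),"blue",[.397,-.19,0,-.02]),("B2",(350,161),(375,226),"blue",[.41,-.323,0,-.6]),("B3",(286,160),(326,177),"blue",[.558,-.185,0,-.1]),("G1",(215,201),(238,165),"green",[.58,.08,.02,-.2]),("G2",(191,214),(211,162),"green",[.59,.16,.02,-.1])):
    ms={"side":near(colormask(fs["side"],col),cs,14),"top":near(colormask(fs["top"],col),ct,14)}
    for n in ms:
        ys,xs=np.nonzero(ms[n]); print(name,n,"mask",xs.min(),xs.max(),ys.min(),ys.max(),ms[n].sum(), end=" ")
        v,c=fit(fs,{n:ms[n]},RACK,p0,False); q=np.vstack([proj(fs[n],place(b,[v[0],v[1],p0[2],v[2]])) for b in RACK]); print(np.round(v,4),round(c,3),"hull",np.round(q.min(0),1),np.round(q.max(0),1))
```

```text
B1 side mask 311 344 170 203 678 [ 0.3956 -0.1899 -0.0593] 0.083 hull [309.9 168.3] [344.5 204.6]
B1 top mask 324 338 214 244 436 [ 0.3968 -0.1891 -0.0236] 0.198 hull [321.6 212.1] [338.5 244.7]
B2 side mask 338 362 144 178 551 [ 0.4078 -0.3174 -0.5828] 0.09 hull [337.  142.2] [362.4 178.6]
B2 top mask 361 387 210 241 447 [ 0.408  -0.3185 -0.6054] 0.231 hull [357.7 207.9] [390.4 242.3]
B3 side mask 269 299 144 176 599 [ 0.5551 -0.1817 -0.1137] 0.089 hull [268.2 142.1] [299.  177.5]
B3 top mask 320 333 161 191 413 [ 0.5558 -0.1835 -0.1604] 0.203 hull [316.6 158.7] [336.7 193. ]
G1 side mask 200 229 184 216 533 [ 0.5824  0.0821 -0.2419] 0.212 hull [198.8 181.2] [228.6 220.5]
G1 top mask 230 247 150 182 404 [ 0.5789  0.0822 -0.1209] 0.186 hull [229.1 148.4] [247.4 183.1]
G2 side mask 175 206 199 231 585 [ 0.5895  0.162  -0.1193] 0.189 hull [173.7 196.8] [206.9 236.3]
G2 top mask 204 219 147 189 381 [0.5877 0.1578 0.1446] 0.284 hull [203.9 145.3] [222.4 180. ]
```

Run:
```python
from h import *
plan([.5805,.0815,.071],-0.125)
```

```text
t 13.55 pos [0.5923 0.2635 0.1923] yaw -0.1118 roll 0.017 off [0.0184 0.3034 0.2021] open 0.0359 F [-0.1  0.1  1.1] q7 -2.27
```

```bash
python3 -m handwheel '[{"offset":[0,0.03,0],"roll":0.017,"gripper":36},{"offset":[0.004,0.07,0],"roll":0,"gripper":36},{"offset":[0.005,0.07,0],"roll":0,"gripper":36},{"offset":[0.005,0.07,0],"roll":0,"gripper":36},{"offset":[0.004,0.063,0.02],"roll":0,"gripper":36},{"offset":[0,0,0.05],"roll":0,"gripper":36},{"offset":[0,0,0],"roll":0,"gripper":36},{"offset":[0,0,0],"roll":0,"gripper":36}]' 25
python3 - <<'E'
from h import *
plan([.5805,.0815,.071],-0.125)
f=grab_frame('side')
cv2.imwrite('pics/g1.png',cv2.resize(f['pixels'][110:250,150:320],None,fx=4,fy=4,interpolation=cv2.INTER_CUBIC))
print((proj(f,sense()["ee_pos"])-[150,110])*4)
E
```

```text
time_s: 14.35
ee_pos: [0.58, 0.0818, 0.1505]
orientation: [[0.992, -0.125, -0.001], [-0.125, -0.992, 0.0], [-0.001, -0.0, -1.0]]
wrist_force: [0.4, -0.0, -0.3]
opening: 0.036
t 14.35 pos [0.58   0.0818 0.1505] yaw -0.1251 roll -0.0 off [0.0008 0.0003 0.1324] open 0.036 F [ 0.4 -0.  -0.3] q7 -2.01
[[247.02574841 263.02509568]]
```

View pics/g1.png

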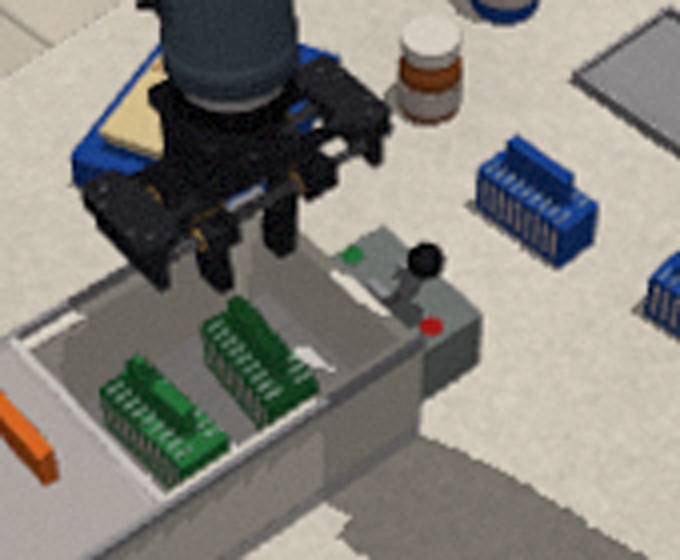

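```bash
python3 -m handwheel '[{"offset":[0,0,0.04],"roll":0,"gripper":36},{"offset":[0,0,0.04],"roll":0,"gripper":36},{"offset":[0,0,0.03],"roll":0,"gripper":36},{"offset":[0,0,0.022],"roll":0,"gripper":36},{"offset":[0,0,0],"roll":0,"gripper":36},{"offset":[0,0,0],"roll":0,"gripper":36}]'
python3 -c "
from h import *
plan([.5805,.0815,.071],-0.125)"
python3 -m handwheel '[{"offset":[0,0,0],"roll":0,"gripper":5},{"offset":[0,0,0],"roll":0,"gripper":5},{"offset":[0,0,0],"roll":0,"gripper":5},{"offset":[0,0,0],"roll":0,"gripper":5},{"offset":[0,0,0],"roll":0,"gripper":5},{"offset":[0,0,-0.02],"roll":0,"gripper":5},{"offset":[0,0,0],"roll":0,"gripper":5}]' 30
python3 - <<'E'
from h import *
plan([.5805,.0815,.071],-0.125)
f=grab_frame('side')
cv2.imwrite('pics/g2.png',cv2.resize(f['pixels'][110:250,150:320],None,fx=4,fy=4,interpolation=cv2.INTER_CUBIC))
E
```

```text
time_s: 15.0
ee_pos: [0.5812, 0.0823, 0.072]
orientation: [[0.992, -0.124, 0.001], [-0.124, -0.992, 0.0], [0.001, -0.001, -1.0]]
wrist_force: [0.3, 0.3, 0.4]
opening: 0.0361
t 15.0 pos [0.5812 0.0823 0.072 ] yaw -0.1245 roll 0.001 off [-0.0009  0.0015  0.0016] open 0.0361 F [0.3 0.3 0.4] q7 -2.03
time_s: 15.7
ee_pos: [0.5812, 0.0818, 0.0844]
orientation: [[0.992, -0.125, 0.002], [-0.125, -0.992, 0.0], [0.002, -0.001, -1.0]]
wrist_force: [-0.3, 0.7, -1.8]
opening: 0.0117
t 15.7 pos [0.5812 0.0818 0.0844] yaw -0.1252 roll -0.0 off [-0.0012  0.0007  0.0223] open 0.0117 F [-0.3  0.7 -1.8] q7 -2.03
```

View pics/g2.png

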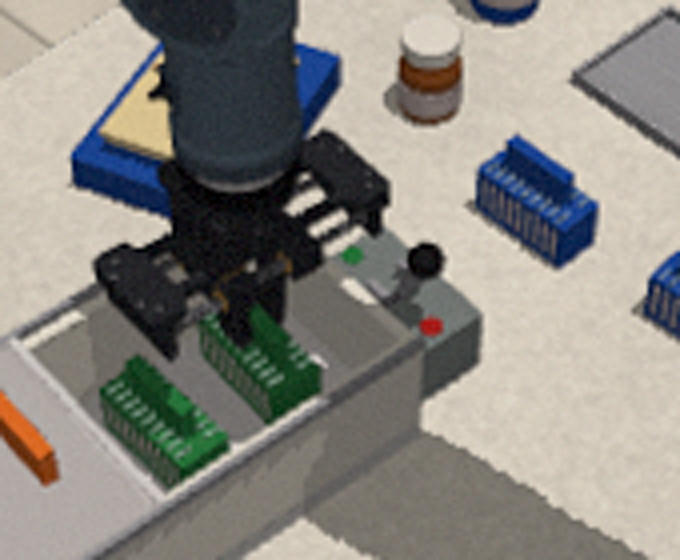

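```bash
python3 -m handwheel '[{"offset":[0,0,-0.03],"roll":0,"gripper":5},{"offset":[0,0,-0.06],"roll":0,"gripper":5},{"offset":[0,0,-0.07],"roll":0,"gripper":5},{"offset":[0,0,-0.058],"roll":0,"gripper":5},{"offset":[0,0,0],"roll":0,"gripper":5},{"offset":[0,0,0],"roll":0,"gripper":5}]'
python3 - <<'E'
from h import *
plan([.5666,-.4047,.215],-0.052)
E
```

```text
time_s: 16.35
ee_pos: [0.5805, 0.0817, 0.214]
orientation: [[0.992, -0.125, 0.001], [-0.125, -0.992, -0.0], [0.001, -0.0, -1.0]]
wrist_force: [-0.0, -0.2, -3.3]
opening: 0.0119
t 16.35 pos [0.5805 0.0817 0.214 ] yaw -0.1252 roll -0.093 off [ 0.019   0.8107 -0.0016] open 0.0119 F [-0.  -0.2 -3.3] q7 -1.99
```

```bash
python3 -m handwheel '[{"offset":[0,0,0],"roll":-0.093,"gripper":5},{"offset":[0.001,0.03,0],"roll":0,"gripper":5},{"offset":[0.001,0.06,0],"roll":0,"gripper":5},{"offset":[0.001,0.06,0],"roll":0,"gripper":5},{"offset":[0.001,0.06,0],"roll":0,"gripper":5},{"offset":[0.002,0.06,0],"roll":0,"gripper":5},{"offset":[0.002,0.06,0],"roll":0,"gripper":5},{"offset":[0.002,0.06,0],"roll":0,"gripper":5}]'
python3 -m handwheel '[{"offset":[0.002,0.06,0],"roll":0,"gripper":5},{"offset":[0.001,0.06,0],"roll":0,"gripper":5},{"offset":[0.001,0.06,0],"roll":0,"gripper":5},{"offset":[0.001,0.06,0],"roll":0,"gripper":5},{"offset":[0.001,0.06,0],"roll":0,"gripper":5},{"offset":[0.002,0.06,0],"roll":0,"gripper":5},{"offset":[0,0.03,0],"roll":0,"gripper":5},{"offset":[0,0,0],"roll":0,"gripper":5}]'
python3 - <<'E'
from h import *
plan([.5666,-.4047,.215],-0.052)
E
```

```text
time_s: 17.15
ee_pos: [0.5727, -0.1534, 0.2115]
orientation: [[0.999, -0.052, -0.004], [-0.052, -0.999, 0.001], [-0.004, -0.001, -1.0]]
wrist_force: [0.6, -0.9, -2.0]
opening: 0.0117
time_s: 17.95
ee_pos: [0.5648, -0.3889, 0.2117]
orientation: [[0.998, -0.056, -0.003], [-0.056, -0.998, -0.0], [-0.003, 0.0, -1.0]]
wrist_force: [-1.2, -0.1, -1.1]
opening: 0.0117
t 17.95 pos [ 0.5648 -0.3889  0.2117] yaw -0.0564 roll -0.006 off [ 0.0044  0.0262 -0.0055] open 0.0117 F [-1.2 -0.1 -1.1] q7 -1.13
```

```bash
python3 -m handwheel '[{"offset":[0.004,0.026,0.02],"roll":-0.006,"gripper":5},{"offset":[0,0,0.06],"roll":0,"gripper":5},{"offset":[0,0,0.065],"roll":0,"gripper":5},{"offset":[0,0,0],"roll":0,"gripper":5},{"offset":[0,0,0],"roll":0,"gripper":5}]'
python3 - <<'E'
from h import *
plan([.5666,-.4047,.0565],-0.052)
f=grab_frame('side')
cv2.imwrite('pics/g3.png',cv2.resize(f['pixels'][60:220,250:410],None,fx=4,fy=4,interpolation=cv2.INTER_CUBIC))
E
```

```text
time_s: 18.45
ee_pos: [0.5687, -0.4004, 0.1263]
orientation: [[0.999, -0.046, -0.001], [-0.046, -0.999, 0.002], [-0.001, -0.002, -1.0]]
wrist_force: [-0.0, -0.6, -1.0]
opening: 0.012
t 18.45 pos [ 0.5687 -0.4004  0.1263] yaw -0.0456 roll 0.008 off [-0.0032  0.0073  0.1163] open 0.012 F [-0.  -0.6 -1. ] q7 -1.12
```

View pics/g3.png

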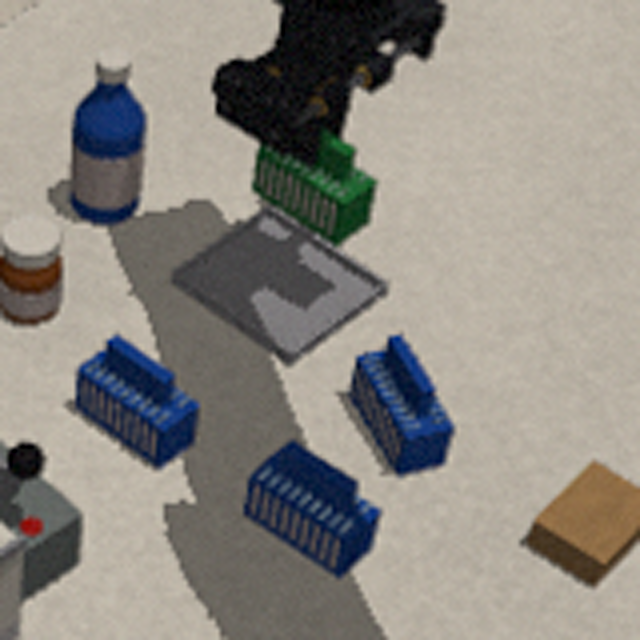

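```bash
python3 -m handwheel '[{"offset":[-0.002,0.005,0.03],"roll":0.004,"gripper":5},{"offset":[0,0,0.04],"roll":0,"gripper":5},{"offset":[0,0,0.03],"roll":0,"gripper":5},{"offset":[0,0,0.01],"roll":0,"gripper":5},{"offset":[0,0,0],"roll":0,"gripper":5},{"offset":[0,0,0],"roll":0,"gripper":5}]'
python3 - <<'E'
from h import *
plan([.5666,-.4047,.0565],-0.052)
E
```

```text
time_s: 19.1
ee_pos: [0.5678, -0.4052, 0.0617]
orientation: [[0.999, -0.05, 0.001], [-0.05, -0.999, -0.001], [0.001, 0.001, -1.0]]
wrist_force: [0.6, -1.2, -2.0]
opening: 0.0117
t 19.1 pos [ 0.5678 -0.4052  0.0617] yaw -0.0505 roll 0.002 off [-0.0021 -0.0007  0.0086] open 0.0117 F [ 0.6 -1.2 -2. ] q7 -1.12
```

```bash
python3 -m handwheel '[{"offset":[0,0,0.004],"roll":0,"gripper":5},{"offset":[0,0,0.004],"roll":0,"gripper":5},{"offset":[0,0,0],"roll":0,"gripper":5},{"offset":[0,0,0],"roll":0,"gripper":5}]'
python3 -m handwheel '[{"offset":[0,0,0],"roll":0,"gripper":26},{"offset":[0,0,0],"roll":0,"gripper":26},{"offset":[0,0,0],"roll":0,"gripper":26},{"offset":[0,0,-0.03],"roll":0,"gripper":26},{"offset":[0,0,-0.07],"roll":0,"gripper":26},{"offset":[0,0,-0.08],"roll":0,"gripper":36},{"offset":[0,0,-0.08],"roll":0,"gripper":36},{"offset":[0,0,0],"roll":0,"gripper":36}]'
python3 - <<'E'
from h import *
plan(np.r_[dw((7,35,0))[:2],.215],-0.1119)
f=grab_frame('side')
cv2.imwrite('pics/g4.png',cv2.resize(f['pixels'][60:230,180:410],None,fx=3.4,fy=3.4,interpolation=cv2.INTER_CUBIC))
E
```

```text
time_s: 19.5
ee_pos: [0.5672, -0.4049, 0.0562]
orientation: [[0.999, -0.05, 0.0], [-0.05, -0.999, -0.0], [0.0, 0.0, -1.0]]
wrist_force: [1.1, -0.6, -1.5]
opening: 0.0118
time_s: 20.3
ee_pos: [0.5711, -0.4075, 0.2221]
orientation: [[0.999, -0.051, 0.013], [-0.051, -0.999, -0.008], [0.013, 0.007, -1.0]]
wrist_force: [0.9, 0.0, 0.7]
opening: 0.0356
t 20.3 pos [ 0.5711 -0.4075  0.2221] yaw -0.0509 roll 0.078 off [-0.0763 -0.9357  0.0119] open 0.0356 F [0.9 0.  0.7] q7 -1.11
```

View pics/g4.png

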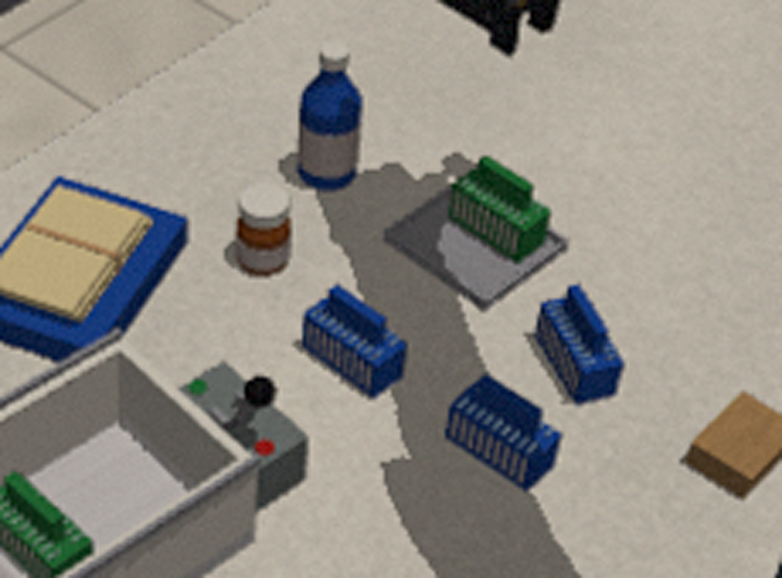

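```bash
python3 -m handwheel '[{"offset":[0,0,0],"roll":0.078,"gripper":36},{"offset":[-0.005,-0.05,0],"roll":0,"gripper":36},{"offset":[-0.006,-0.075,0],"roll":0,"gripper":36},{"offset":[-0.006,-0.075,0],"roll":0,"gripper":36},{"offset":[-0.006,-0.075,0],"roll":0,"gripper":36},{"offset":[-0.006,-0.075,0],"roll":0,"gripper":36},{"offset":[-0.006,-0.075,0],"roll":0,"gripper":36},{"offset":[-0.006,-0.075,0],"roll":0,"gripper":36}]'
python3 -m handwheel '[{"offset":[-0.006,-0.075,0],"roll":0,"gripper":36},{"offset":[-0.006,-0.075,0],"roll":0,"gripper":36},{"offset":[-0.006,-0.075,0],"roll":0,"gripper":36},{"offset":[-0.006,-0.075,0],"roll":0,"gripper":36},{"offset":[-0.005,-0.06,0],"roll":0,"gripper":36},{"offset":[-0.004,-0.05,0],"roll":0,"gripper":36},{"offset":[0,0,0],"roll":0,"gripper":36},{"offset":[0,0,0],"roll":0,"gripper":36}]'
python3 - <<'E'
from h import *
plan(np.r_[dw((7,35,0))[:2],.14],-0.1119)
E
```

```text
time_s: 21.15
ee_pos: [0.5753, -0.1021, 0.2118]
orientation: [[0.994, -0.112, -0.001], [-0.112, -0.994, 0.0], [-0.001, 0.0, -1.0]]
wrist_force: [1.0, -0.4, 0.5]
opening: 0.0356
time_s: 21.95
ee_pos: [0.5833, 0.1428, 0.2116]
orientation: [[0.994, -0.11, -0.001], [-0.11, -0.994, -0.001], [-0.001, 0.001, -1.0]]
wrist_force: [0.4, -0.2, -0.7]
opening: 0.0362
t 21.95 pos [0.5833 0.1428 0.2116] yaw -0.1104 roll 0.002 off [ 0.006  -0.022   0.1193] open 0.0362 F [ 0.4 -0.2 -0.7] q7 -2.08
```

```bash
python3 -m handwheel '[{"offset":[0.006,-0.022,0.03],"roll":0.002,"gripper":36},{"offset":[0,0,0.05],"roll":0,"gripper":36},{"offset":[0,0,0.04],"roll":0,"gripper":36},{"offset":[0,0,0],"roll":0,"gripper":36},{"offset":[0,0,0],"roll":0,"gripper":36}]'
python3 - <<'E'
from h import *
plan(np.r_[dw((7,35,0))[:2],.071],-0.1119)
f=grab_frame('side')
cv2.imwrite('pics/g5.png',cv2.resize(f['pixels'][110:260,120:300],None,fx=4,fy=4,interpolation=cv2.INTER_CUBIC))
E
```

```text
time_s: 22.45
ee_pos: [0.5892, 0.1538, 0.1403]
orientation: [[0.993, -0.115, -0.001], [-0.115, -0.993, -0.001], [-0.0, 0.001, -1.0]]
wrist_force: [-0.9, -0.7, 0.6]
opening: 0.0359
t 22.45 pos [0.5892 0.1538 0.1403] yaw -0.1154 roll -0.004 off [-0.0016 -0.0027  0.1155] open 0.0359 F [-0.9 -0.7  0.6] q7 -2.12
```

View pics/g5.png

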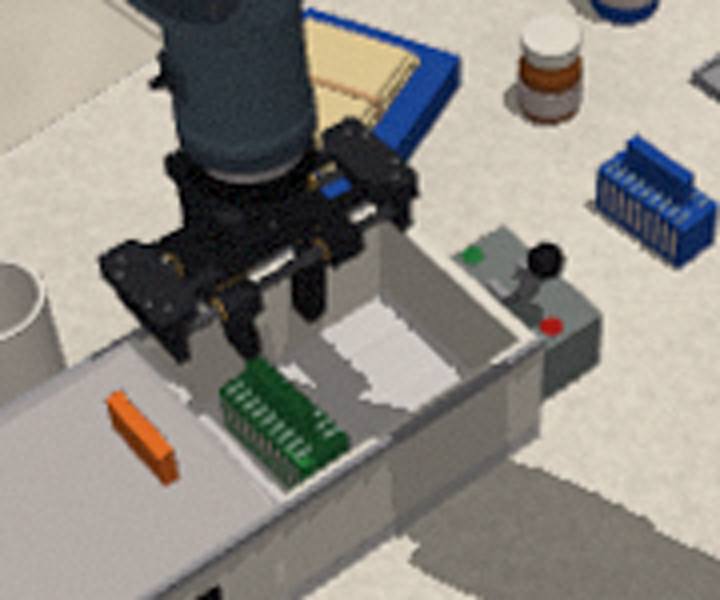

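```bash
python3 -m handwheel '[{"offset":[-0.001,0,0.03],"roll":-0.004,"gripper":36},{"offset":[0,0,0.04],"roll":0,"gripper":36},{"offset":[0,0,0.025],"roll":0,"gripper":36},{"offset":[0,0,0.018],"roll":0,"gripper":36},{"offset":[0,0,0],"roll":0,"gripper":36},{"offset":[0,0,0],"roll":0,"gripper":36}]'
python3 -m handwheel '[{"offset":[0,0,0],"roll":0,"gripper":5},{"offset":[0,0,0],"roll":0,"gripper":5},{"offset":[0,0,0],"roll":0,"gripper":5},{"offset":[0,0,0],"roll":0,"gripper":5},{"offset":[0,0,0],"roll":0,"gripper":5}]' 30
python3 - <<'E'
from h import *
plan()
f=grab_frame('side')
cv2.imwrite('pics/g6.png',cv2.resize(f['pixels'][110:260,120:300],None,fx=4,fy=4,interpolation=cv2.INTER_CUBIC))
E
```

```text
time_s: 23.1
ee_pos: [0.589, 0.1556, 0.073]
orientation: [[0.994, -0.11, 0.001], [-0.11, -0.994, 0.0], [0.001, -0.0, -1.0]]
wrist_force: [0.2, -0.9, 0.7]
opening: 0.0358
time_s: 23.6
ee_pos: [0.5883, 0.1555, 0.0723]
orientation: [[0.994, -0.11, -0.0], [-0.11, -0.994, -0.0], [-0.0, 0.0, -1.0]]
wrist_force: [-0.7, 0.8, 0.6]
opening: 0.0116
t 23.6 pos [0.5883 0.1555 0.0723] yaw -0.1101 roll 0.0 off None open 0.0116 F [-0.7  0.8  0.6] q7 -2.14
```

View pics/g6.png

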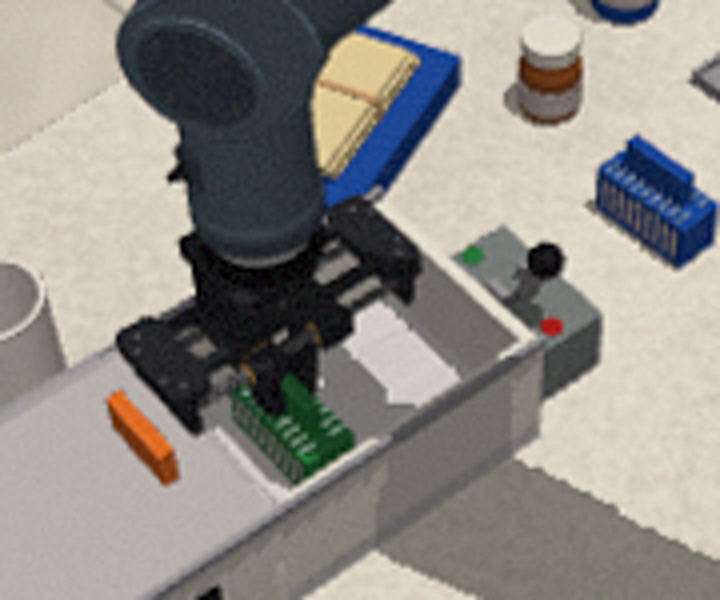

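```bash
python3 -m handwheel '[{"offset":[0,0,-0.02],"roll":0,"gripper":5},{"offset":[0,0,-0.05],"roll":0,"gripper":5},{"offset":[0,0,-0.07],"roll":0,"gripper":5},{"offset":[0,0,-0.07],"roll":0,"gripper":5},{"offset":[0,0,-0.028],"roll":0,"gripper":5},{"offset":[0,0,0],"roll":0,"gripper":5},{"offset":[0,0,0],"roll":0,"gripper":5}]'
python3 - <<'E'
from h import *
plan([.5694,-.349,.215],-0.052)
E
```

```text
time_s: 24.35
ee_pos: [0.5879, 0.1551, 0.2147]
orientation: [[0.994, -0.11, -0.001], [-0.11, -0.994, -0.0], [-0.001, 0.0, -1.0]]
wrist_force: [0.3, -0.8, -1.9]
opening: 0.0113
t 24.35 pos [0.5879 0.1551 0.2147] yaw -0.1104 roll -0.074 off [ 1.280e-02  8.407e-01 -5.000e-04] open 0.0113 F [ 0.3 -0.8 -1.9] q7 -2.1
```

```bash
python3 -m handwheel '[{"offset":[0,0,0],"roll":-0.074,"gripper":5},{"offset":[0.001,0.04,0],"roll":0,"gripper":5},{"offset":[0.001,0.06,0],"roll":0,"gripper":5},{"offset":[0.001,0.06,0],"roll":0,"gripper":5},{"offset":[0.001,0.06,0],"roll":0,"gripper":5},{"offset":[0.001,0.06,0],"roll":0,"gripper":5},{"offset":[0.001,0.06,0],"roll":0,"gripper":5},{"offset":[0.001,0.06,0],"roll":0,"gripper":5}]'
python3 -m handwheel '[{"offset":[0.001,0.06,0],"roll":0,"gripper":5},{"offset":[0.001,0.06,0],"roll":0,"gripper":5},{"offset":[0.001,0.06,0],"roll":0,"gripper":5},{"offset":[0.001,0.06,0],"roll":0,"gripper":5},{"offset":[0.001,0.06,0],"roll":0,"gripper":5},{"offset":[0.001,0.05,0],"roll":0,"gripper":5},{"offset":[0,0.04,0],"roll":0,"gripper":5},{"offset":[0,0,0],"roll":0,"gripper":5}]'
python3 - <<'E'
from h import *
plan([.5694,-.349,.057],-0.052)
E
```

```text
time_s: 25.15
ee_pos: [0.5784, -0.0858, 0.2129]
orientation: [[0.999, -0.052, -0.004], [-0.052, -0.999, 0.0], [-0.004, -0.0, -1.0]]
wrist_force: [0.8, 0.2, -1.3]
opening: 0.0115
time_s: 25.95
ee_pos: [0.5686, -0.3229, 0.2125]
orientation: [[0.998, -0.058, -0.004], [-0.058, -0.998, -0.001], [-0.004, 0.001, -1.0]]
wrist_force: [-0.2, 0.7, -1.6]
opening: 0.0118
t 25.95 pos [ 0.5686 -0.3229  0.2125] yaw -0.0581 roll -0.008 off [0.0035 0.0434 0.2592] open 0.0118 F [-0.2  0.7 -1.6] q7 -1.23
```

```bash
python3 -m handwheel '[{"offset":[0.003,0.046,0.02],"roll":-0.003,"gripper":5},{"offset":[0,0,0.06],"roll":0,"gripper":5},{"offset":[0,0,0.065],"roll":0,"gripper":5},{"offset":[0,0,0],"roll":0,"gripper":5},{"offset":[0,0,0],"roll":0,"gripper":5}]'
python3 - <<'E'
from h import *
plan([.5694,-.349,.057],-0.052)
f=grab_frame('side')
cv2.imwrite('pics/g7.png',cv2.resize(f['pixels'][60:220,250:410],None,fx=4,fy=4,interpolation=cv2.INTER_CUBIC))
E
```

```text
time_s: 26.45
ee_pos: [0.5714, -0.3445, 0.1272]
orientation: [[0.999, -0.049, -0.003], [-0.049, -0.999, 0.002], [-0.003, -0.002, -1.0]]
wrist_force: [0.8, 0.9, -0.4]
opening: 0.0115
t 26.45 pos [ 0.5714 -0.3445  0.1272] yaw -0.0487 roll 0.004 off [-0.0029  0.0076  0.117 ] open 0.0115 F [ 0.8  0.9 -0.4] q7 -1.2
```

View pics/g7.png

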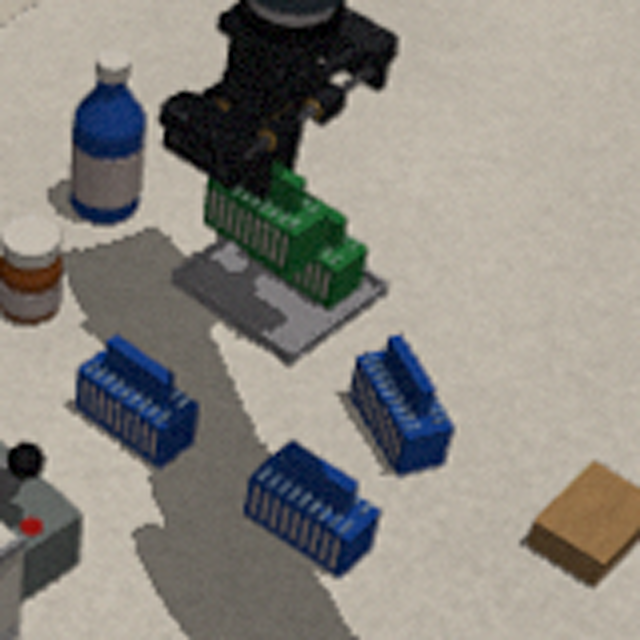

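```bash
python3 -m handwheel '[{"offset":[-0.002,0.005,0.03],"roll":0.002,"gripper":5},{"offset":[0,0,0.04],"roll":0,"gripper":5},{"offset":[0,0,0.03],"roll":0,"gripper":5},{"offset":[0,0,0.01],"roll":0,"gripper":5},{"offset":[0,0,0.006],"roll":0,"gripper":5},{"offset":[0,0,0],"roll":0,"gripper":5},{"offset":[0,0,0],"roll":0,"gripper":5}]'
python3 - <<'E'
from h import *
plan([.5694,-.349,.057],-0.052)
E
```

```text
time_s: 27.2
ee_pos: [0.5713, -0.3492, 0.0595]
orientation: [[0.999, -0.051, 0.001], [-0.051, -0.999, -0.001], [0.002, 0.001, -1.0]]
wrist_force: [0.5, -0.0, -1.9]
opening: 0.0122
t 27.2 pos [ 0.5713 -0.3492  0.0595] yaw -0.0513 roll 0.001 off [-0.0031 -0.0002  0.0042] open 0.0122 F [ 0.5 -0.  -1.9] q7 -1.2
```

```bash
python3 -m handwheel '[{"offset":[-0.002,0,0.0045],"roll":0,"gripper":5},{"offset":[0,0,0],"roll":0,"gripper":5},{"offset":[0,0,0],"roll":0,"gripper":26},{"offset":[0,0,0],"roll":0,"gripper":26},{"offset":[0,0,0],"roll":0,"gripper":26},{"offset":[0,0,-0.03],"roll":0,"gripper":26},{"offset":[0,0,-0.07],"roll":0,"gripper":26},{"offset":[0,0,-0.08],"roll":0,"gripper":36}]'
python3 - <<'E'
from look import *
plan([.5553,-.1825,.12],-0.12)
fs,res=look(["done_a","rack_a"],"pics/g8.png")
E
```

```text
time_s: 28.0
ee_pos: [0.5684, -0.3483, 0.1649]
orientation: [[0.999, -0.051, -0.002], [-0.051, -0.999, 0.001], [-0.002, -0.001, -1.0]]
wrist_force: [1.7, -0.4, 0.9]
opening: 0.0324
t 28.0 pos [ 0.5684 -0.3483  0.1649] yaw -0.0512 roll 0.088 off [-0.0548 -0.2717  0.0749] open 0.0324 F [ 1.7 -0.4  0.9] q7 -1.19
done_a px [329. 122.] [399. 171.] xyz [ 0.5618 -0.3838  0.0118] yaw 0.334 cost 0.884
done_a px [314. 130.] [379. 174.] xyz [ 0.5599 -0.3705  0.0175] yaw 0.441 cost 0.871
rack_a px [286. 161.] [326. 176.] xyz [ 0.5584 -0.1871 -0.0078] yaw -0.092 cost 0.243
rack_a px [327. 191.] [330. 227.] xyz [ 0.3979 -0.1957 -0.0086] yaw 0.005 cost 0.276
rack_a px [349. 160.] [372. 228.] xyz [ 0.4101 -0.3231 -0.0082] yaw -0.579 cost 0.299
```

View pics/g8.png

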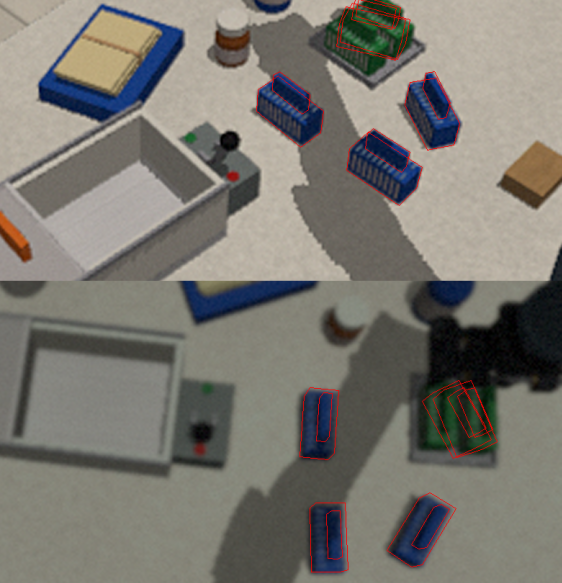

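```bash
python3 -m handwheel '[{"offset":[0,0,-0.02],"roll":0.088,"gripper":40},{"offset":[-0.014,-0.06,0],"roll":0,"gripper":40},{"offset":[-0.014,-0.07,0],"roll":0,"gripper":40},{"offset":[-0.014,-0.07,0],"roll":0,"gripper":40},{"offset":[-0.012,-0.07,0.02],"roll":0,"gripper":40},{"offset":[0,0,0.04],"roll":0,"gripper":40},{"offset":[0,0,0],"roll":0,"gripper":40},{"offset":[0,0,0],"roll":0,"gripper":40}]'
python3 - <<'E'
from h import *
plan([.5553,-.1825,.0505],-0.115)
f=grab_frame('side')
cv2.imwrite('pics/b1.png',cv2.resize(f['pixels'][90:230,210:380],None,fx=4,fy=4,interpolation=cv2.INTER_CUBIC))
E
```

```text
time_s: 29.1
ee_pos: [0.5557, -0.1849, 0.139]
orientation: [[0.993, -0.121, -0.003], [-0.121, -0.993, -0.0], [-0.002, 0.0, -1.0]]
wrist_force: [0.7, -0.5, -0.0]
opening: 0.0401
t 29.1 pos [ 0.5557 -0.1849  0.139 ] yaw -0.1215 roll -0.008 off [-0.0011 -0.004   0.1476] open 0.0401 F [ 0.7 -0.5 -0. ] q7 -1.51
```

View pics/b1.png

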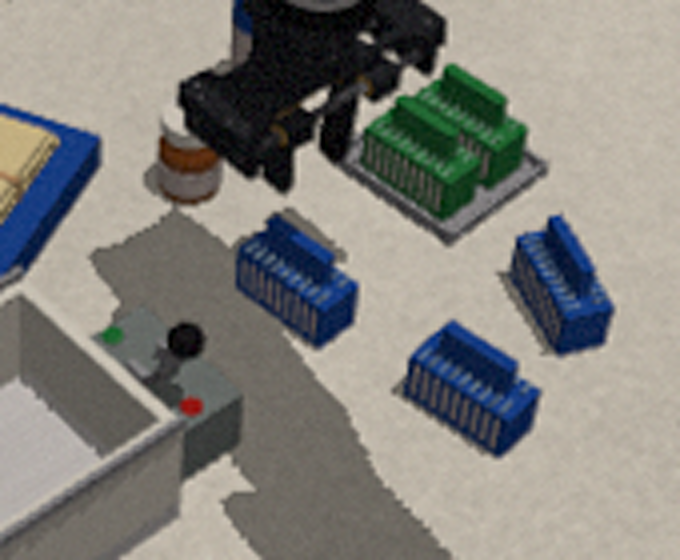

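```bash
python3 -m handwheel '[{"offset":[-0.001,-0.004,0.03],"roll":-0.006,"gripper":40},{"offset":[0,0,0.05],"roll":0,"gripper":40},{"offset":[0,0,0.045],"roll":0,"gripper":40},{"offset":[0,0,0.022],"roll":0,"gripper":40},{"offset":[0,0,0],"roll":0,"gripper":40},{"offset":[0,0,0],"roll":0,"gripper":40}]'
python3 -m handwheel '[{"offset":[0,0,0],"roll":0,"gripper":5},{"offset":[0,0,0],"roll":0,"gripper":5},{"offset":[0,0,0],"roll":0,"gripper":5},{"offset":[0,0,0],"roll":0,"gripper":5},{"offset":[0,0,0],"roll":0,"gripper":5}]' 30
python3 - <<'E'
from h import *
plan()
f=grab_frame('side')
cv2.imwrite('pics/b2.png',cv2.resize(f['pixels'][90:230,210:380],None,fx=4,fy=4,interpolation=cv2.INTER_CUBIC))
E
```

```text
time_s: 29.75
ee_pos: [0.557, -0.1824, 0.0525]
orientation: [[0.993, -0.116, 0.001], [-0.116, -0.993, -0.001], [0.001, 0.0, -1.0]]
wrist_force: [1.0, -0.8, 1.1]
opening: 0.0404
time_s: 30.25
ee_pos: [0.5566, -0.1818, 0.052]
orientation: [[0.993, -0.115, 0.001], [-0.115, -0.993, -0.0], [0.001, 0.0, -1.0]]
wrist_force: [-0.3, 0.5, 4.6]
opening: 0.0115
t 30.25 pos [ 0.5566 -0.1818  0.052 ] yaw -0.1157 roll 0.0 off None open 0.0115 F [-0.3  0.5  4.6] q7 -1.52
```

View pics/b2.png

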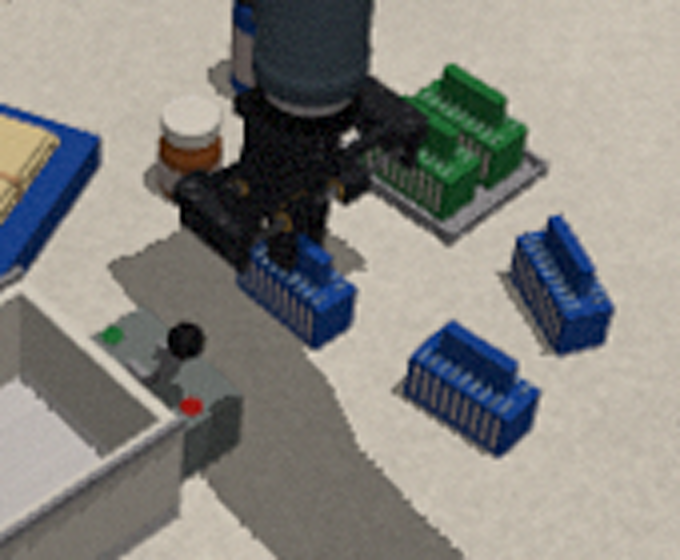

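```bash
python3 -m handwheel '[{"offset":[0,0,-0.02],"roll":0,"gripper":5},{"offset":[0,0,-0.05],"roll":0,"gripper":5},{"offset":[0,0,-0.07],"roll":0,"gripper":5},{"offset":[0,0,-0.08],"roll":0,"gripper":5},{"offset":[0,0,-0.052],"roll":0,"gripper":5},{"offset":[0,0,0],"roll":0,"gripper":5},{"offset":[0,0,0],"roll":0,"gripper":5}]'
python3 - <<'E'
from h import *
plan(np.r_[dw((3,36,0))[:2],.215],-0.1119)
E
```

```text
time_s: 31.0
ee_pos: [0.5561, -0.1815, 0.2152]
orientation: [[0.993, -0.115, 0.0], [-0.115, -0.993, -0.0], [0.001, 0.0, -1.0]]
wrist_force: [-0.1, 0.6, -2.6]
opening: 0.0119
t 31.0 pos [ 0.5561 -0.1815  0.2152] yaw -0.1158 roll -0.005 off [-1.600e-02 -5.659e-01  3.000e-04] open 0.0119 F [-0.1  0.6 -2.6] q7 -1.5
```

```bash
python3 -m handwheel '[{"offset":[-0.001,-0.04,0],"roll":-0.005,"gripper":5},{"offset":[-0.002,-0.06,0],"roll":0,"gripper":5},{"offset":[-0.002,-0.06,0],"roll":0,"gripper":5},{"offset":[-0.002,-0.06,0],"roll":0,"gripper":5},{"offset":[-0.002,-0.06,0],"roll":0,"gripper":5},{"offset":[-0.002,-0.06,0],"roll":0,"gripper":5},{"offset":[-0.002,-0.06,0],"roll":0,"gripper":5},{"offset":[-0.002,-0.06,0],"roll":0,"gripper":5}]'
python3 -m handwheel '[{"offset":[-0.001,-0.06,0],"roll":0,"gripper":5},{"offset":[0,-0.046,0],"roll":0,"gripper":5},{"offset":[0,0,0],"roll":0,"gripper":5},{"offset":[0,0,0],"roll":0,"gripper":5},{"offset":[0,0,0],"roll":0,"gripper":5}]'
python3 - <<'E'
from h import *
plan(np.r_[dw((3,36,0))[:2],.215],-0.1119)
E
```

```text
time_s: 31.8
ee_pos: [0.5766, 0.0948, 0.2125]
orientation: [[0.994, -0.111, -0.004], [-0.111, -0.994, -0.001], [-0.004, 0.001, -1.0]]
wrist_force: [-0.2, -0.4, -2.6]
opening: 0.0116
time_s: 32.3
ee_pos: [0.5841, 0.1551, 0.2134]
orientation: [[0.994, -0.113, -0.002], [-0.113, -0.994, -0.002], [-0.002, 0.002, -1.0]]
wrist_force: [0.0, -0.1, -1.6]
opening: 0.012
t 32.3 pos [0.5841 0.1551 0.2134] yaw -0.1134 roll -0.002 off [ 0.0003 -0.0031 -0.0026] open 0.012 F [ 0.  -0.1 -1.6] q7 -2.11
```

```bash
python3 -m handwheel '[{"offset":[0,-0.002,0.04],"roll":0,"gripper":5},{"offset":[0,0,0.06],"roll":0,"gripper":5},{"offset":[0,0,0.05],"roll":0,"gripper":5},{"offset":[0,0,0],"roll":0,"gripper":5},{"offset":[0,0,0],"roll":0,"gripper":5}]'
python3 - <<'E'
from h import *
plan(np.r_[dw((3,36,0))[:2],.073],-0.1119)
f=grab_frame('side')
cv2.imwrite('pics/b3.png',cv2.resize(f['pixels'][110:260,120:300],None,fx=4,fy=4,interpolation=cv2.INTER_CUBIC))
E
```

```text
time_s: 32.8
ee_pos: [0.5849, 0.1569, 0.1249]
orientation: [[0.994, -0.113, -0.001], [-0.113, -0.994, -0.001], [-0.001, 0.001, -1.0]]
wrist_force: [1.1, 0.2, -1.1]
opening: 0.0119
t 32.8 pos [0.5849 0.1569 0.1249] yaw -0.1133 roll -0.002 off [-0.0007  0.      0.0865] open 0.0119 F [ 1.1  0.2 -1.1] q7 -2.13
```

View pics/b3.png

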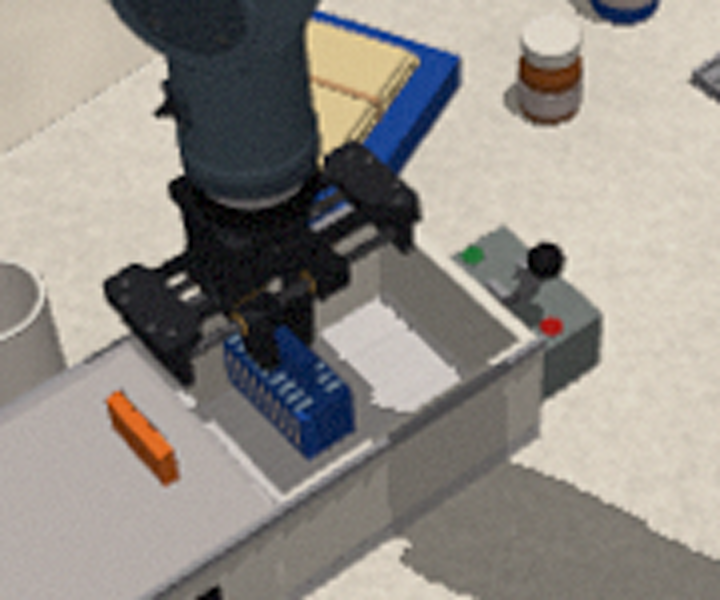

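```bash
python3 -m handwheel '[{"offset":[0,0,0.03],"roll":0,"gripper":5},{"offset":[0,0,0.03],"roll":0,"gripper":5},{"offset":[0,0,0.015],"roll":0,"gripper":5},{"offset":[0,0,0.008],"roll":0,"gripper":5},{"offset":[0,0,0],"roll":0,"gripper":5},{"offset":[0,0,0],"roll":0,"gripper":5}]'
python3 - <<'E'
from h import *
plan(np.r_[dw((3,36,0))[:2],.073],-0.1119)
E
```

```text
time_s: 33.45
ee_pos: [0.5856, 0.1583, 0.076]
orientation: [[0.994, -0.112, 0.001], [-0.112, -0.994, 0.0], [0.001, -0.001, -1.0]]
wrist_force: [0.0, -0.4, -2.2]
opening: 0.0114
t 33.45 pos [0.5856 0.1583 0.076 ] yaw -0.1119 roll 0.0 off [-0.0016  0.0025  0.0049] open 0.0114 F [ 0.  -0.4 -2.2] q7 -2.15
```

```bash
python3 -m handwheel '[{"offset":[0,0.002,0.005],"roll":0,"gripper":5},{"offset":[0,0,0],"roll":0,"gripper":5},{"offset":[0,0,0],"roll":0,"gripper":26},{"offset":[0,0,0],"roll":0,"gripper":26},{"offset":[0,0,0],"roll":0,"gripper":26},{"offset":[0,0,-0.04],"roll":0,"gripper":26},{"offset":[0,0,-0.07],"roll":0,"gripper":26},{"offset":[0,0,-0.08],"roll":0,"gripper":36}]'
python3 - <<'E'
from h import *
plan([.396,-.1895,.2],-.03)
f=grab_frame('side')
cv2.imwrite('pics/b4.png',f['pixels'])
b=colormask(f,"blue")
for c,p0 in (((326,188),[.396,-.1895,0,-.03]),((350,161),[.408,-.318,0,-.59])):
    print(fit({"side":f},{"side":near(b,c,25)},RACK,p0,False))
E
```

```text
time_s: 34.25
ee_pos: [0.5837, 0.1567, 0.1862]
orientation: [[0.994, -0.111, -0.003], [-0.111, -0.994, -0.001], [-0.003, 0.001, -1.0]]
wrist_force: [1.5, 0.3, 0.2]
opening: 0.0319
t 34.25 pos [0.5837 0.1567 0.1862] yaw -0.1116 roll -0.104 off [-0.2954  0.5861 -0.023 ] open 0.0319 F [1.5 0.3 0.2] q7 -2.11
(array([ 0.39517091, -0.1899124 , -0.04080632]), np.float64(0.08673986486486485))
(array([ 0.40776091, -0.31732466, -0.5823441 ]), np.float64(0.08969961542459204))
```

View pics/b4.png

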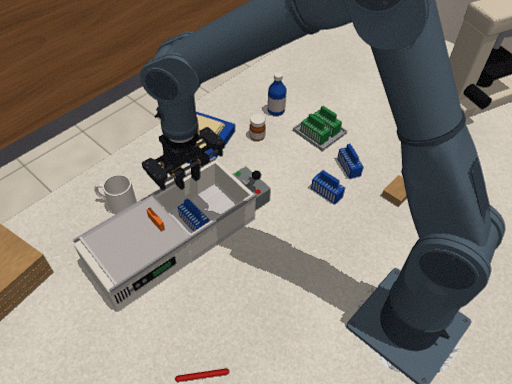

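```bash
python3 -m handwheel '[{"offset":[0,0,-0.02],"roll":-0.09,"gripper":40},{"offset":[-0.033,0.065,0],"roll":0,"gripper":40},{"offset":[-0.033,0.065,0],"roll":0,"gripper":40},{"offset":[-0.033,0.065,0],"roll":0,"gripper":40},{"offset":[-0.033,0.065,0],"roll":0,"gripper":40},{"offset":[-0.033,0.065,0],"roll":0,"gripper":40},{"offset":[-0.033,0.065,0],"roll":0,"gripper":40},{"offset":[-0.033,0.065,0],"roll":0,"gripper":40}]'
python3 -m handwheel '[{"offset":[-0.033,0.065,0],"roll":0,"gripper":40},{"offset":[-0.03,0.06,0],"roll":0,"gripper":40},{"offset":[0,0,0.05],"roll":0,"gripper":40},{"offset":[0,0,0.06],"roll":0,"gripper":40},{"offset":[0,0,0],"roll":0,"gripper":40},{"offset":[0,0,0],"roll":0,"gripper":40}]'
python3 - <<'E'
from h import *
plan([.396,-.1895,.0515],-.04)
f=grab_frame('side')
cv2.imwrite('pics/b5.png',cv2.resize(f['pixels'][110:260,250:420],None,fx=4,fy=4,interpolation=cv2.INTER_CUBIC))
E
```

```text
time_s: 35.1
ee_pos: [0.4342, -0.1116, 0.1982]
orientation: [[0.999, -0.041, 0.001], [-0.041, -0.999, -0.0], [0.001, 0.0, -1.0]]
wrist_force: [0.3, -0.1, 0.6]
opening: 0.0399
time_s: 35.7
ee_pos: [0.3942, -0.1833, 0.1323]
orientation: [[0.999, -0.041, -0.001], [-0.041, -0.999, 0.0], [-0.001, -0.0, -1.0]]
wrist_force: [0.6, -0.1, 1.0]
opening: 0.0396
t 35.7 pos [ 0.3942 -0.1833  0.1323] yaw -0.0406 roll -0.001 off [0.0034 0.0102 0.1347] open 0.0396 F [ 0.6 -0.1  1. ] q7 -1.33
```

View pics/b5.png

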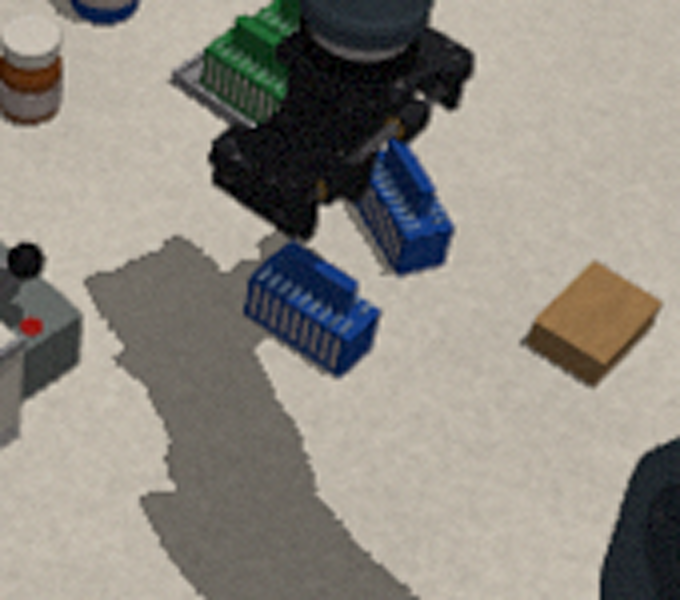

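```bash
python3 -m handwheel '[{"offset":[0.003,0.01,0.02],"roll":0,"gripper":40},{"offset":[0,0,0.05],"roll":0,"gripper":40},{"offset":[0,0,0.04],"roll":0,"gripper":40},{"offset":[0,0,0.024],"roll":0,"gripper":40},{"offset":[0,0,0],"roll":0,"gripper":40},{"offset":[0,0,0],"roll":0,"gripper":40}]'
python3 -m handwheel '[{"offset":[0,0,0],"roll":0,"gripper":5},{"offset":[0,0,0],"roll":0,"gripper":5},{"offset":[0,0,0],"roll":0,"gripper":5},{"offset":[0,0,0],"roll":0,"gripper":5},{"offset":[0,0,0],"roll":0,"gripper":5}]' 30
python3 - <<'E'
from h import *
plan(np.r_[dw((8,-12,0))[:2],.215],-0.1119)
E
```

```text
time_s: 36.35
ee_pos: [0.3964, -0.19, 0.0521]
orientation: [[0.999, -0.041, 0.001], [-0.041, -0.999, -0.0], [0.001, 0.0, -1.0]]
wrist_force: [0.7, 0.2, 0.6]
opening: 0.0397
time_s: 36.85
ee_pos: [0.396, -0.1899, 0.0519]
orientation: [[0.999, -0.041, 0.001], [-0.041, -0.999, -0.0], [0.001, 0.0, -1.0]]
wrist_force: [-0.1, -0.2, 4.9]
opening: 0.0118
t 36.85 pos [ 0.396  -0.1899  0.0519] yaw -0.0413 roll 0.09 off [ 0.256  -0.5295 -0.2718] open 0.0118 F [-0.1 -0.2  4.9] q7 -1.35
```

```bash
python3 -m handwheel '[{"offset":[0,0,-0.02],"roll":0,"gripper":5},{"offset":[0,0,-0.05],"roll":0,"gripper":5},{"offset":[0,0,-0.07],"roll":0,"gripper":5},{"offset":[0,0,-0.08],"roll":0,"gripper":5},{"offset":[0,0,-0.052],"roll":0,"gripper":5},{"offset":[0,0,0],"roll":0.09,"gripper":5},{"offset":[0.01,-0.02,0],"roll":0,"gripper":5},{"offset":[0.026,-0.053,0],"roll":0,"gripper":5}]'
python3 -m handwheel '[{"offset":[0.026,-0.053,0],"roll":0,"gripper":5},{"offset":[0.026,-0.053,0],"roll":0,"gripper":5},{"offset":[0.026,-0.053,0],"roll":0,"gripper":5},{"offset":[0.026,-0.053,0],"roll":0,"gripper":5},{"offset":[0.026,-0.053,0],"roll":0,"gripper":5},{"offset":[0.026,-0.053,0],"roll":0,"gripper":5},{"offset":[0.026,-0.053,0],"roll":0,"gripper":5},{"offset":[0,0,0],"roll":0,"gripper":5}]'
python3 - <<'E'
from h import *
plan(np.r_[dw((8,-12,0))[:2],.215],-0.1119)
f=grab_frame('side')
cv2.imwrite('pics/b6.png',cv2.resize(f['pixels'][90:260,140:340],None,fx=3.5,fy=3.5,interpolation=cv2.INTER_CUBIC))
E
```

```text
time_s: 37.65
ee_pos: [0.4207, -0.1504, 0.2157]
orientation: [[0.993, -0.117, -0.0], [-0.117, -0.993, -0.001], [-0.0, 0.002, -1.0]]
wrist_force: [0.3, -0.1, -1.0]
opening: 0.0114
time_s: 38.45
ee_pos: [0.5567, 0.0663, 0.2155]
orientation: [[0.994, -0.105, 0.002], [-0.105, -0.994, 0.003], [0.001, -0.004, -1.0]]
wrist_force: [-0.6, 0.9, -0.2]
opening: 0.0118
t 38.45 pos [0.5567 0.0663 0.2155] yaw -0.1051 roll 0.009 off [ 0.0375 -0.0754  0.0008] open 0.0118 F [-0.6  0.9 -0.2] q7 -1.96
```

View pics/b6.png

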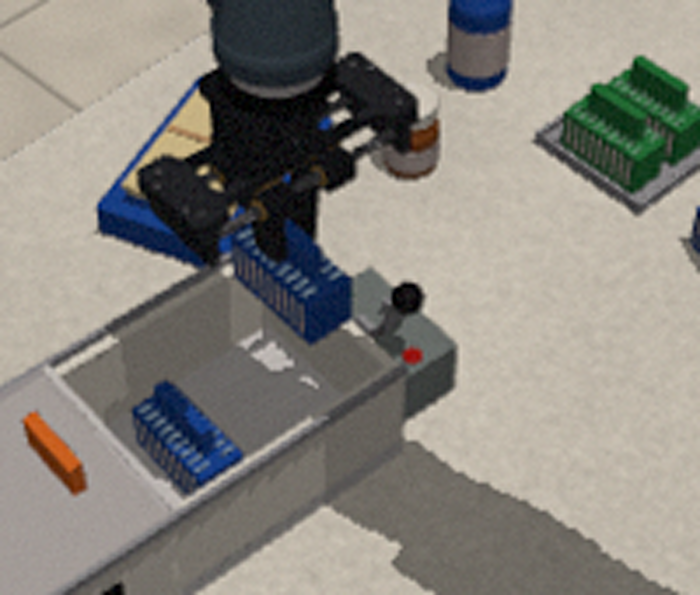

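```bash
python3 -m handwheel '[{"offset":[0.018,-0.037,0],"roll":0.005,"gripper":5},{"offset":[0.018,-0.036,0],"roll":0,"gripper":5},{"offset":[0,0,0.04],"roll":0,"gripper":5},{"offset":[0,0,0.06],"roll":0,"gripper":5},{"offset":[0,0,0.03],"roll":0,"gripper":5},{"offset":[0,0,0],"roll":0,"gripper":5},{"offset":[0,0,0],"roll":0,"gripper":5}]'
python3 - <<'E'
from h import *
plan(np.r_[dw((8,-12,0))[:2],.073],-0.1119)
f=grab_frame('side')
cv2.imwrite('pics/b7.png',cv2.resize(f['pixels'][110:260,120:300],None,fx=4,fy=4,interpolation=cv2.INTER_CUBIC))
E
```

```text
time_s: 39.2
ee_pos: [0.5818, 0.1005, 0.1375]
orientation: [[0.993, -0.117, -0.0], [-0.117, -0.993, -0.001], [-0.0, 0.001, -1.0]]
wrist_force: [0.3, -0.7, -0.0]
opening: 0.0119
t 39.2 pos [0.5818 0.1005 0.1375] yaw -0.1168 roll -0.006 off [ 0.0023 -0.0139  0.1075] open 0.0119 F [ 0.3 -0.7 -0. ] q7 -2.06
```

View pics/b7.png

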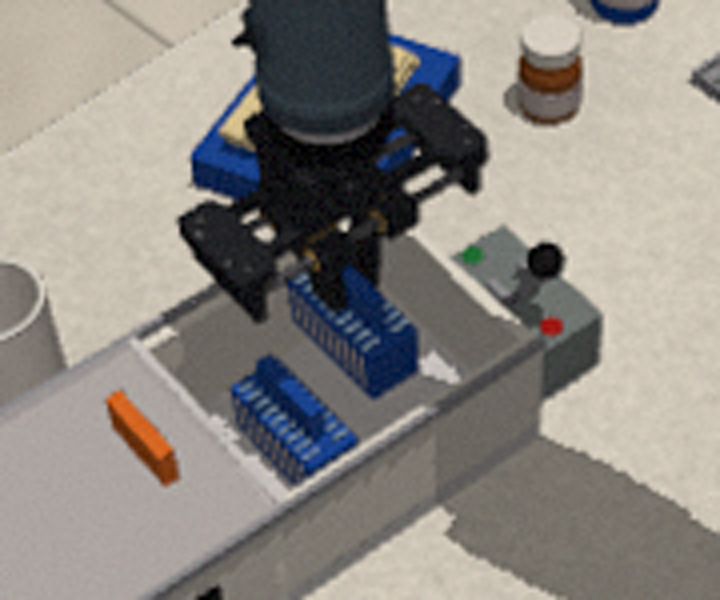

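```bash
python3 -m handwheel '[{"offset":[0.002,-0.012,0.01],"roll":-0.003,"gripper":5},{"offset":[0,0,0.03],"roll":0,"gripper":5},{"offset":[0,0,0.04],"roll":0,"gripper":5},{"offset":[0,0,0.02],"roll":0,"gripper":5},{"offset":[0,0,0],"roll":0,"gripper":5},{"offset":[0,0,0],"roll":0,"gripper":5}]'
python3 - <<'E'
from h import *
plan(np.r_[dw((8,-12,0))[:2],.073],-0.1119)
E
```

```text
time_s: 39.85
ee_pos: [0.5844, 0.1089, 0.0774]
orientation: [[0.994, -0.113, 0.001], [-0.113, -0.994, 0.0], [0.001, -0.0, -1.0]]
wrist_force: [1.1, 0.1, -1.2]
opening: 0.0119
t 39.85 pos [0.5844 0.1089 0.0774] yaw -0.1133 roll -0.002 off [-0.0005  0.0004  0.0074] open 0.0119 F [ 1.1  0.1 -1.2] q7 -2.08
```

```bash
python3 -m handwheel '[{"offset":[0,0,0.004],"roll":0,"gripper":5},{"offset":[0,0,0.003],"roll":0,"gripper":5},{"offset":[0,0,0],"roll":0,"gripper":26},{"offset":[0,0,0],"roll":0,"gripper":26},{"offset":[0,0,0],"roll":0,"gripper":26},{"offset":[0,0,-0.04],"roll":0,"gripper":26},{"offset":[0,0,-0.07],"roll":0,"gripper":26},{"offset":[0,0,-0.08],"roll":0,"gripper":36}]'
python3 - <<'E'
from h import *
plan([.408,-.318,.2],-.59)
f=grab_frame('side')
cv2.imwrite('pics/b8.png',f['pixels'])
b=colormask(f,"blue")
print(fit({"side":f},{"side":near(b,(350,161),40)},RACK,[.408,-.318,0,-.59],False))
E
```

```text
time_s: 40.65
ee_pos: [0.5828, 0.1084, 0.1869]
orientation: [[0.994, -0.113, -0.003], [-0.113, -0.994, -0.001], [-0.003, 0.001, -1.0]]
wrist_force: [1.5, -0.4, 0.6]
opening: 0.032
t 40.65 pos [0.5828 0.1084 0.1869] yaw -0.1132 roll 0.607 off [ 0.1532  0.7526 -0.0219] open 0.032 F [ 1.5 -0.4  0.6] q7 -2.05
(array([ 0.40780711, -0.31733287, -0.58631436]), np.float64(0.08708771199667054))
```

View pics/b8.png

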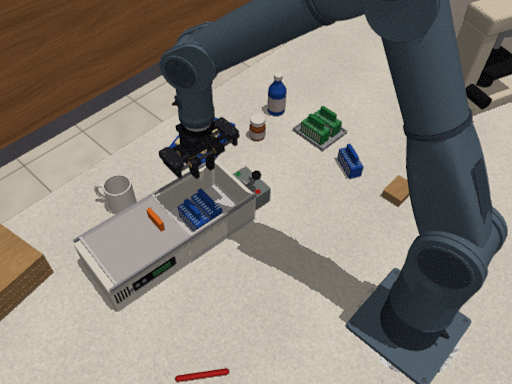

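```bash
python3 -m handwheel '[{"offset":[0,0.03,-0.02],"roll":0,"gripper":40},{"offset":[-0.018,0.064,0],"roll":0,"gripper":40},{"offset":[-0.018,0.064,0],"roll":0,"gripper":40},{"offset":[-0.018,0.064,0],"roll":0,"gripper":40},{"offset":[-0.018,0.064,0],"roll":0,"gripper":40},{"offset":[-0.018,0.064,0],"roll":0,"gripper":40},{"offset":[-0.018,0.064,0],"roll":0,"gripper":40},{"offset":[-0.018,0.064,0],"roll":0,"gripper":40}]'
python3 -m handwheel '[{"offset":[0,0,0],"roll":0.15,"gripper":40},{"offset":[0,0,0],"roll":0.15,"gripper":40},{"offset":[0,0,0],"roll":0.15,"gripper":40},{"offset":[0,0,0],"roll":0.157,"gripper":40},{"offset":[0,0,0],"roll":0,"gripper":40}]'
python3 - <<'E'
from h import *
plan([.408,-.318,.14],-.585)
E
```

```text
time_s: 41.5
ee_pos: [0.4757, -0.1692, 0.1988]
orientation: [[0.994, -0.113, 0.001], [-0.113, -0.994, -0.0], [0.001, 0.0, -1.0]]
wrist_force: [1.1, -0.0, -0.1]
opening: 0.0398
time_s: 42.0
ee_pos: [0.4764, -0.1678, 0.1986]
orientation: [[0.83, -0.557, 0.0], [-0.557, -0.83, -0.0], [0.0, 0.0, -1.0]]
wrist_force: [-0.9, 0.6, -0.0]
opening: 0.04
t 42.0 pos [ 0.4764 -0.1678  0.1986] yaw -0.5911 roll -0.008 off [0.0431 0.2717 0.0977] open 0.04 F [-0.9  0.6 -0. ] q7 -1.93
```

```bash
python3 -m handwheel '[{"offset":[0.01,0.05,0],"roll":-0.005,"gripper":40},{"offset":[0.012,0.08,0],"roll":0,"gripper":40},{"offset":[0.012,0.08,0],"roll":0,"gripper":40},{"offset":[0.009,0.061,0.03],"roll":0,"gripper":40},{"offset":[0,0,0.06],"roll":0,"gripper":40},{"offset":[0,0,0],"roll":0,"gripper":40},{"offset":[0,0,0],"roll":0,"gripper":40}]'
python3 - <<'E'
from h import *
plan([.408,-.318,.0515],-.585)
f=grab_frame('side')
cv2.imwrite('pics/b9.png',cv2.resize(f['pixels'][90:240,270:440],None,fx=4,fy=4,interpolation=cv2.INTER_CUBIC))
E
```

```text
time_s: 42.7
ee_pos: [0.408, -0.3166, 0.1447]
orientation: [[0.835, -0.551, -0.001], [-0.551, -0.835, 0.001], [-0.001, -0.001, -1.0]]
wrist_force: [0.8, 0.9, 0.1]
opening: 0.0398
t 42.7 pos [ 0.408  -0.3166  0.1447] yaw -0.5833 roll 0.002 off [0.0013 0.002  0.1553] open 0.0398 F [0.8 0.9 0.1] q7 -1.58
```

View pics/b9.png

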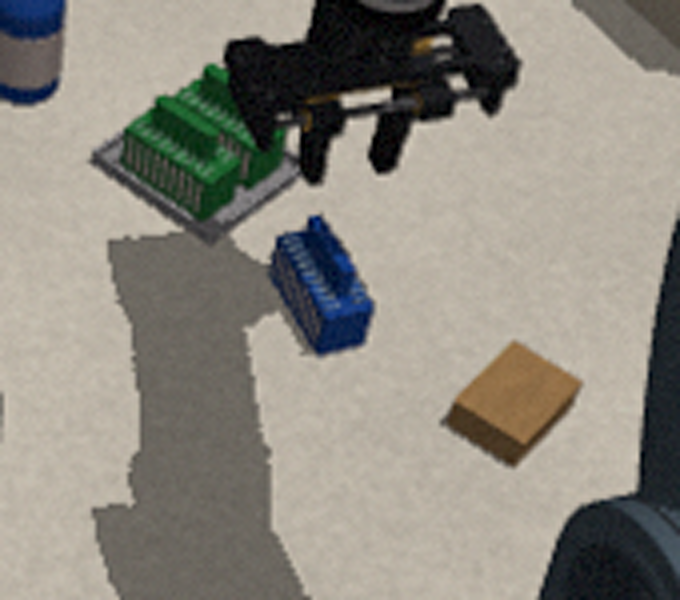

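```bash
python3 -m handwheel '[{"offset":[0.001,0.002,0.04],"roll":0,"gripper":40},{"offset":[0,0,0.05],"roll":0,"gripper":40},{"offset":[0,0,0.04],"roll":0,"gripper":40},{"offset":[0,0,0.025],"roll":0,"gripper":40},{"offset":[0,0,0],"roll":0,"gripper":40},{"offset":[0,0,0],"roll":0,"gripper":40}]'
python3 -m handwheel '[{"offset":[0,0,0],"roll":0,"gripper":5},{"offset":[0,0,0],"roll":0,"gripper":5},{"offset":[0,0,0],"roll":0,"gripper":5},{"offset":[0,0,0],"roll":0,"gripper":5},{"offset":[0,0,0],"roll":0,"gripper":5},{"offset":[0,0,-0.02],"roll":0,"gripper":5},{"offset":[0,0,-0.04],"roll":0,"gripper":5},{"offset":[0,0,0],"roll":0,"gripper":5}]' 30
python3 - <<'E'
from h import *
plan(np.r_[dw((10,-60,0))[:2],.215],-0.1119)
f=grab_frame('side')
cv2.imwrite('pics/b10.png',cv2.resize(f['pixels'][90:240,270:440],None,fx=4,fy=4,interpolation=cv2.INTER_CUBIC))
E
```

```text
time_s: 43.35
ee_pos: [0.409, -0.3188, 0.053]
orientation: [[0.834, -0.552, 0.002], [-0.552, -0.834, -0.001], [0.002, -0.0, -1.0]]
wrist_force: [0.3, -0.4, 0.3]
opening: 0.0401
time_s: 44.15
ee_pos: [0.409, -0.32, 0.09]
orientation: [[0.833, -0.553, 0.004], [-0.553, -0.833, -0.003], [0.004, 0.0, -1.0]]
wrist_force: [1.1, 0.9, -1.8]
opening: 0.012
t 44.15 pos [ 0.409 -0.32   0.09 ] yaw -0.5864 roll -0.604 off [ 0.2135 -0.6626 -0.2083] open 0.012 F [ 1.1  0.9 -1.8] q7 -1.57
```

View pics/b10.png

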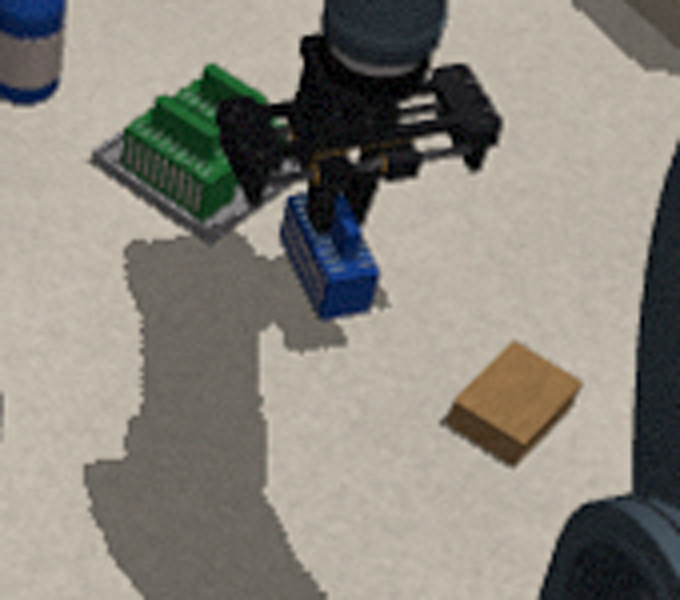

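Held. Lift, roll, and carry to the −y bay of the chamber.

```bash
python3 -m handwheel '[{"offset":[0,0,-0.06],"roll":0,"gripper":5},{"offset":[0,0,-0.08],"roll":0,"gripper":5},{"offset":[0,0,-0.07],"roll":0,"gripper":5},{"offset":[0,0,0],"roll":-0.15,"gripper":5},{"offset":[0,0,0],"roll":-0.15,"gripper":5},{"offset":[0,0,0],"roll":-0.15,"gripper":5},{"offset":[0,0,0],"roll":-0.154,"gripper":5},{"offset":[0,0,0],"roll":0,"gripper":5}]'
python3 -m handwheel '[{"offset":[0.01,-0.03,0],"roll":0,"gripper":5},{"offset":[0.018,-0.056,0],"roll":0,"gripper":5},{"offset":[0.018,-0.056,0],"roll":0,"gripper":5},{"offset":[0.018,-0.056,0],"roll":0,"gripper":5},{"offset":[0.018,-0.056,0],"roll":0,"gripper":5},{"offset":[0.018,-0.056,0],"roll":0,"gripper":5},{"offset":[0.018,-0.056,0],"roll":0,"gripper":5},{"offset":[0.018,-0.056,0],"roll":0,"gripper":5}]'
python3 - <<'E'
from h import *
plan(np.r_[dw((10,-60,0))[:2],.215],-0.1119)
E
```

```text
time_s: 45.0
ee_pos: [0.407, -0.3184, 0.2126]
orientation: [[0.994, -0.111, -0.001], [-0.111, -0.994, 0.001], [-0.002, -0.001, -1.0]]
wrist_force: [-0.4, 0.2, -2.2]
opening: 0.0118
time_s: 45.8
ee_pos: [0.517, -0.0749, 0.2129]
orientation: [[0.993, -0.115, -0.001], [-0.115, -0.993, 0.0], [-0.001, 0.0, -1.0]]
wrist_force: [0.7, 0.1, -1.4]
opening: 0.0116
t 45.8 pos [ 0.517  -0.0749  0.2129] yaw -0.1155 roll -0.005 off [ 0.0804 -0.2366 -0.0035] open 0.0116 F [ 0.7  0.1 -1.4] q7 -1.71
```

```bash
python3 -m handwheel '[{"offset":[0.018,-0.054,0],"roll":-0.003,"gripper":5},{"offset":[0.018,-0.054,0],"roll":0,"gripper":5},{"offset":[0.018,-0.054,0],"roll":0,"gripper":5},{"offset":[0.018,-0.05,0],"roll":0,"gripper":5},{"offset":[0,0,0],"roll":0,"gripper":5},{"offset":[0,0,0],"roll":0,"gripper":5}]'
python3 - <<'E'
from h import *
plan(np.r_[dw((10,-60,0))[:2],.073],-0.1119)
f=grab_frame('side'); g=grab_frame('top')
cv2.imwrite('pics/b11.png',cv2.resize(f['pixels'][90:260,140:340],None,fx=3.5,fy=3.5,interpolation=cv2.INTER_CUBIC))
cv2.imwrite('pics/b11t.png',g['pixels'])
E
```

```text
time_s: 46.4
ee_pos: [0.5734, 0.0458, 0.2126]
orientation: [[0.994, -0.11, -0.002], [-0.11, -0.994, -0.0], [-0.002, 0.001, -1.0]]
wrist_force: [-0.5, -1.2, -2.0]
opening: 0.0118
t 46.4 pos [0.5734 0.0458 0.2126] yaw -0.1104 roll 0.002 off [ 0.0094 -0.0262  0.2327] open 0.0118 F [-0.5 -1.2 -2. ] q7 -1.94
```

View pics/b11.png

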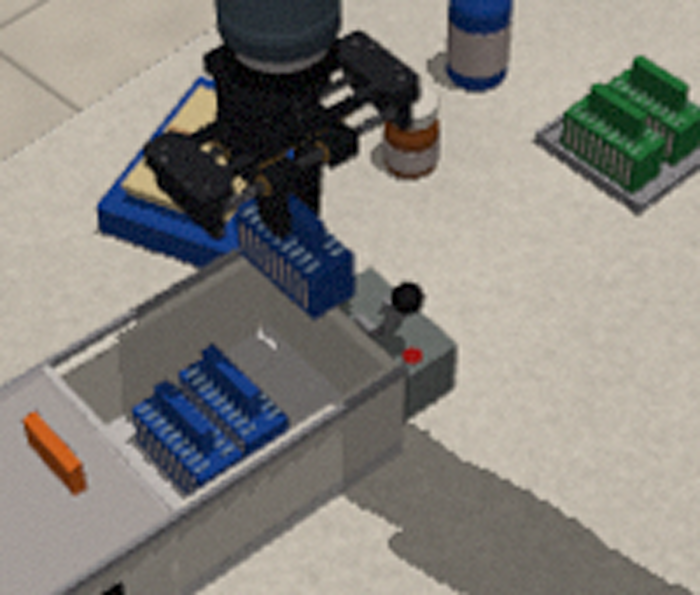

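View pics/b11t.png

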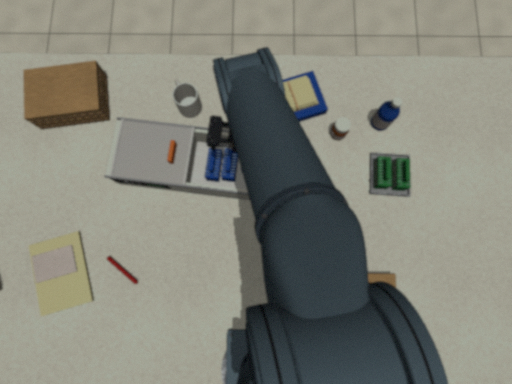

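```bash
python3 -m handwheel '[{"offset":[0.009,-0.025,0.01],"roll":0.001,"gripper":5},{"offset":[0,0,0.05],"roll":0,"gripper":5},{"offset":[0,0,0.05],"roll":0,"gripper":5},{"offset":[0,0,0],"roll":0,"gripper":5},{"offset":[0,0,0],"roll":0,"gripper":5}]'
python3 - <<'E'
from h import *
plan(np.r_[dw((10,-62,0))[:2],.073],-0.1119)
f=grab_frame('side')
cv2.imwrite('pics/b12.png',cv2.resize(f['pixels'][110:260,140:320],None,fx=4,fy=4,interpolation=cv2.INTER_CUBIC))
E
```

```text
time_s: 47.0
ee_pos: [0.5809, 0.0597, 0.1476]
orientation: [[0.994, -0.111, -0.001], [-0.111, -0.994, -0.0], [-0.001, 0.0, -1.0]]
wrist_force: [-0.2, 0.3, -2.2]
opening: 0.0122
t 47.0 pos [0.5809 0.0597 0.1476] yaw -0.111 roll 0.001 off [-0.0004  0.0016  0.1243] open 0.0122 F [-0.2  0.3 -2.2] q7 -1.98
```

View pics/b12.png

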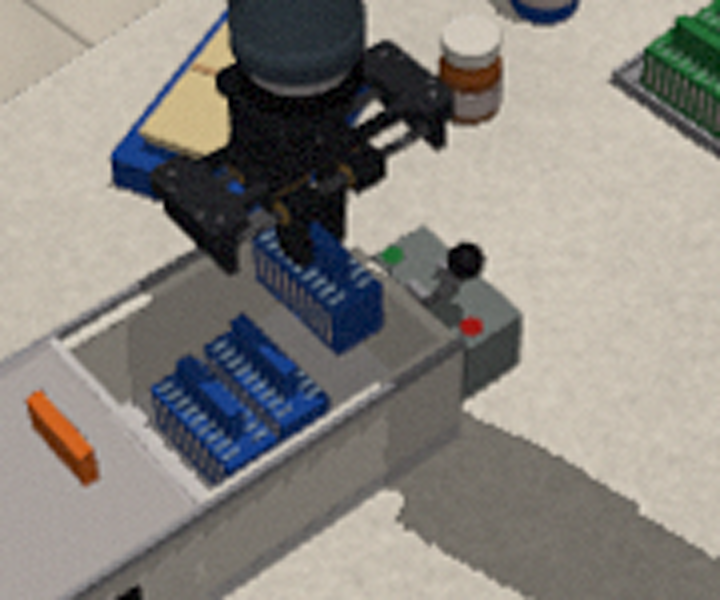

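```bash
python3 -m handwheel '[{"offset":[0,0.001,0.03],"roll":0,"gripper":5},{"offset":[0,0,0.04],"roll":0,"gripper":5},{"offset":[0,0,0.03],"roll":0,"gripper":5},{"offset":[0,0,0.015],"roll":0,"gripper":5},{"offset":[0,0,0],"roll":0,"gripper":5},{"offset":[0,0,0],"roll":0,"gripper":5}]'
python3 - <<'E'
from h import *
plan(np.r_[dw((10,-62,0))[:2],.073],-0.1119)
E
```

```text
time_s: 47.65
ee_pos: [0.5819, 0.0593, 0.0799]
orientation: [[0.994, -0.11, 0.002], [-0.11, -0.994, 0.0], [0.002, -0.001, -1.0]]
wrist_force: [0.0, 0.2, -1.7]
opening: 0.012
t 47.65 pos [0.5819 0.0593 0.0799] yaw -0.1104 roll 0.002 off [-0.0022  0.0011  0.0115] open 0.012 F [ 0.   0.2 -1.7] q7 -2.01
```

```bash
python3 -m handwheel '[{"offset":[0,0,0.006],"roll":0,"gripper":5},{"offset":[0,0,0.005],"roll":0,"gripper":5},{"offset":[0,0,0],"roll":0,"gripper":5},{"offset":[0,0,0],"roll":0,"gripper":26},{"offset":[0,0,0],"roll":0,"gripper":26},{"offset":[0,0,0],"roll":0,"gripper":26},{"offset":[0,0,-0.04],"roll":0,"gripper":26},{"offset":[0,0,-0.07],"roll":0,"gripper":26}]'
python3 -m handwheel '[{"offset":[0,-0.03,-0.07],"roll":0,"gripper":36},{"offset":[0,-0.08,0],"roll":0,"gripper":36},{"offset":[0,-0.08,0],"roll":0,"gripper":36},{"offset":[0,-0.08,0],"roll":0,"gripper":36},{"offset":[0,-0.05,0],"roll":0,"gripper":36},{"offset":[0,0,0],"roll":0,"gripper":36},{"offset":[0,0,0],"roll":0,"gripper":36}]'
python3 - <<'E'
from h import *
plan(np.r_[dw((0,141,0))[:2],.121],-0.1119)
f=grab_frame('side'); g=grab_frame('top')
cv2.imwrite('pics/b13.png',cv2.resize(f['pixels'][100:260,130:370],None,fx=3.3,fy=3.3,interpolation=cv2.INTER_CUBIC))
cv2.imwrite('pics/b13t.png',cv2.resize(g['pixels'][90:250,130:430],None,fx=2.6,fy=2.6,interpolation=cv2.INTER_CUBIC))
E
```

```text
time_s: 48.45
ee_pos: [0.5786, 0.0588, 0.1363]
orientation: [[0.994, -0.11, -0.006], [-0.11, -0.994, -0.001], [-0.006, 0.001, -1.0]]
wrist_force: [0.8, 1.0, 0.1]
opening: 0.0256
time_s: 49.15
ee_pos: [0.6017, 0.2501, 0.1797]
orientation: [[0.994, -0.109, -0.0], [-0.109, -0.994, -0.001], [-0.0, 0.001, -1.0]]
wrist_force: [1.2, -0.4, -0.6]
opening: 0.0359
t 49.15 pos [0.6017 0.2501 0.1797] yaw -0.1091 roll 0.004 off [-0.0161 -0.0175  0.0979] open 0.0359 F [ 1.2 -0.4 -0.6] q7 -2.26
```

View pics/b13.png

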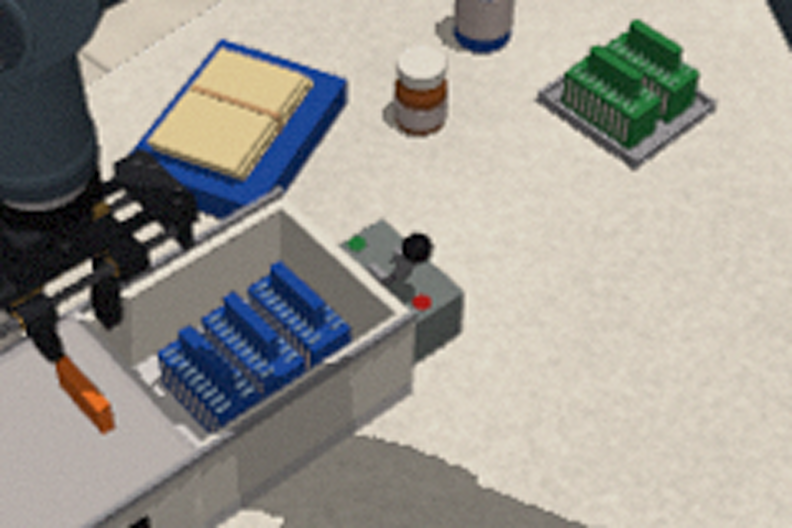

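View pics/b13t.png

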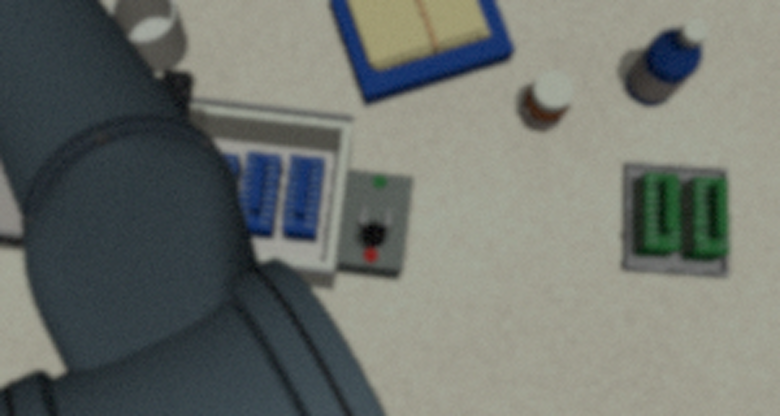

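Run:
```python
from h import *
fs={n:grab_frame(n) for n in("side","top")}
T=np.array([.568,-.3777]);a=-.052
for q in ("done_a","rack_a"):
  for n,f in fs.items():
    for d in outline_of(f,q):
        if d["conf"]<.2 or d["pixels"].sum()>1500: continue
        z=.005 if q=="done_a" else .02
        X=at_z(f,d["centre"],z+.035)
        v,c=fit({n:f},{n:d["pixels"]},RACK,[X[0],X[1],z,-.08],False)
        o,y=(T,a) if q=="done_a" else (D[:2],D[2])
        R=np.array([[np.cos(y),np.sin(y)],[-np.sin(y),np.cos(y)]])
        print(q,n,round(d["conf"],2),np.round(d["centre"]),"local xy mm",np.round(R@(v[:2]-o)*1e3,1),"dyaw",round(v[2]-y,2),"cost",round(c,2))
```

```text
done_a side 0.87 [328. 120.] local xy mm [ -6.1 -30.3] dyaw -0.16 cost 0.25
done_a side 0.55 [317. 129.] local xy mm [-3.6 30.7] dyaw 0.03 cost 0.04
done_a top 0.83 [402. 172.] local xy mm [ -3.1 -25.6] dyaw -0.0 cost 0.04
done_a top 0.59 [380. 174.] local xy mm [-1.5 31.9] dyaw 0.0 cost 0.09
rack_a side 0.97 [207. 206.] local xy mm [ 10.5 -15.1] dyaw -0.08 cost 0.25
rack_a side 0.9 [220. 196.] local xy mm [ 14.8 -69.1] dyaw -0.04 cost 0.22
rack_a side 0.88 [193. 217.] local xy mm [ 3.2 36.8] dyaw -0.01 cost 0.21
rack_a top 0.94 [247. 167.] local xy mm [  8.5 -60.3] dyaw 0.04 cost 0.06
rack_a top 0.82 [231. 162.] local xy mm [  6.2 -12.1] dyaw 0.04 cost 0.14
```

```bash
python3 -m handwheel '[{"offset":[-0.016,-0.0175,0],"roll":0.004,"gripper":36},{"offset":[0,0,0.03],"roll":0,"gripper":36},{"offset":[0,0,0.04],"roll":0,"gripper":36},{"offset":[0,0,0.026],"roll":0,"gripper":36},{"offset":[0,0,0],"roll":0,"gripper":36},{"offset":[0,0,0],"roll":0,"gripper":36}]'
python3 -m handwheel '[{"offset":[0,0,0],"roll":0,"gripper":6},{"offset":[0,0,0],"roll":0,"gripper":6},{"offset":[0,0,0],"roll":0,"gripper":6},{"offset":[0,0,0],"roll":0,"gripper":6},{"offset":[0,0,0],"roll":0,"gripper":6}]' 15
python3 - <<'E'
from h import *
plan([.5717,.0639,.121])
f=grab_frame('side')
cv2.imwrite('pics/c1.png',cv2.resize(f['pixels'][130:280,80:280],None,fx=3.6,fy=3.6,interpolation=cv2.INTER_CUBIC))
E
```

```text
time_s: 50.15
ee_pos: [0.5934, 0.2619, 0.1226]
orientation: [[0.994, -0.113, -0.0], [-0.113, -0.994, 0.0], [-0.0, -0.0, -1.0]]
wrist_force: [-0.1, -0.2, 0.6]
opening: 0.0361
time_s: 50.65
ee_pos: [0.594, 0.2618, 0.1231]
orientation: [[0.994, -0.113, 0.001], [-0.113, -0.994, 0.001], [0.001, -0.001, -1.0]]
wrist_force: [-0.2, -0.2, 5.0]
opening: 0.012
t 50.65 pos [0.594  0.2618 0.1231] yaw -0.1133 roll 0.0 off [3.00e-04 3.32e-01 3.50e-03] open 0.012 F [-0.2 -0.2  5. ] q7 -2.31
```

View pics/c1.png

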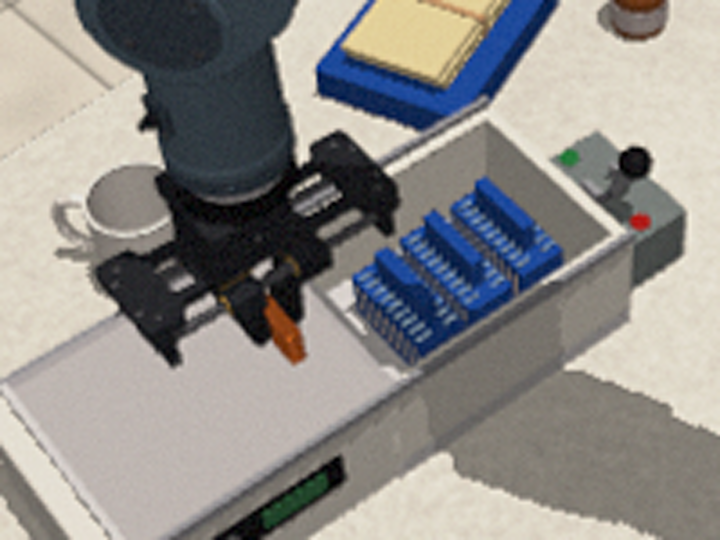

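```bash
python3 -m handwheel '[{"offset":[0,0.02,-0.001],"roll":0,"gripper":6},{"offset":[0,0.05,0],"roll":0,"gripper":6},{"offset":[0,0.05,0],"roll":0,"gripper":6},{"offset":[0,0.05,0],"roll":0,"gripper":6},{"offset":[0,0.05,0],"roll":0,"gripper":6},{"offset":[0,0.05,0],"roll":0,"gripper":6},{"offset":[0,0.04,0],"roll":0,"gripper":6},{"offset":[0,0,0],"roll":0,"gripper":6}]'
python3 - <<'E'
from h import *
plan([.5717,.0635,.121],-.1119)
E
```

```text
time_s: 51.5
ee_pos: [0.5725, 0.0716, 0.1231]
orientation: [[0.993, -0.118, -0.0], [-0.118, -0.993, -0.003], [0.0, 0.003, -1.0]]
wrist_force: [-0.2, -4.1, 1.6]
opening: 0.0118
t 51.5 pos [0.5725 0.0716 0.1231] yaw -0.1186 roll -0.009 off [0.0001 0.0137 0.0035] open 0.0118 F [-0.2 -4.1  1.6] q7 -2.04
```

```bash
python3 -m handwheel '[{"offset":[0,0.01,0],"roll":0,"gripper":6},{"offset":[0,0.008,0],"roll":0,"gripper":6},{"offset":[0,0,0],"roll":0,"gripper":6},{"offset":[0,0,0],"roll":0,"gripper":6}]'
python3 - <<'E'
from h import *
plan([.5717,.0635,.121],-.1119)
E
```

```text
time_s: 51.9
ee_pos: [0.5719, 0.0661, 0.1231]
orientation: [[0.994, -0.113, 0.001], [-0.113, -0.994, -0.0], [0.001, 0.0, -1.0]]
wrist_force: [3.1, -0.6, -0.5]
opening: 0.0117
t 51.9 pos [0.5719 0.0661 0.1231] yaw -0.1128 roll -0.001 off [0.0002 0.0044 0.0035] open 0.0117 F [ 3.1 -0.6 -0.5] q7 -2.02
```

```bash
python3 -m handwheel '[{"offset":[0,0.008,0],"roll":0,"gripper":6},{"offset":[0,0,0],"roll":0,"gripper":6},{"offset":[0,0,0],"roll":0,"gripper":6},{"offset":[0,0,0],"roll":0,"gripper":6}]'
python3 - <<'E'
from h import *
plan([.5717,.0635,.121],-.1119)
f=grab_frame('side')
cv2.imwrite('pics/c2.png',cv2.resize(f['pixels'][130:280,80:280],None,fx=3.6,fy=3.6,interpolation=cv2.INTER_CUBIC))
E
```

```text
time_s: 52.3
ee_pos: [0.5717, 0.0639, 0.1231]
orientation: [[0.994, -0.111, 0.002], [-0.111, -0.994, 0.003], [0.002, -0.003, -1.0]]
wrist_force: [4.9, 4.7, -3.1]
opening: 0.0122
t 52.3 pos [0.5717 0.0639 0.1231] yaw -0.1112 roll 0.001 off [0.0001 0.0007 0.0035] open 0.0122 F [ 4.9  4.7 -3.1] q7 -2.01
```

View pics/c2.png

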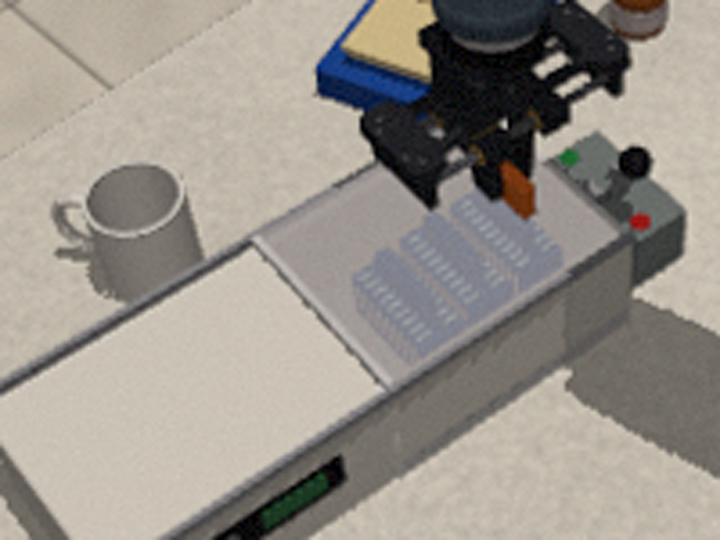

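```bash
python3 -m handwheel '[{"offset":[0,0,0],"roll":0,"gripper":36},{"offset":[0,0,0],"roll":0,"gripper":36},{"offset":[0,0,-0.03],"roll":0,"gripper":36},{"offset":[0,0,-0.06],"roll":0,"gripper":36},{"offset":[-0.02,0.04,-0.02],"roll":0,"gripper":36},{"offset":[-0.04,0.06,0],"roll":0,"gripper":36},{"offset":[-0.02,0.05,0],"roll":0,"gripper":36},{"offset":[0,0,0],"roll":0,"gripper":36}]'
python3 - <<'E'
from h import *
plan([.5133,-.0195,.145],-.1119)
f=grab_frame('side'); 
import cv2
cv2.imwrite('pics/c3.png',cv2.resize(f['pixels'][110:250,170:320],None,fx=4,fy=4,interpolation=cv2.INTER_CUBIC))
E
```

```text
time_s: 53.15
ee_pos: [0.5096, -0.0279, 0.1885]
orientation: [[0.993, -0.12, -0.004], [-0.12, -0.993, -0.003], [-0.004, 0.003, -1.0]]
wrist_force: [-0.9, -0.2, -0.2]
opening: 0.0357
t 53.15 pos [ 0.5096 -0.0279  0.1885] yaw -0.1198 roll -0.01 off [ 0.0046 -0.0146  0.0725] open 0.0357 F [-0.9 -0.2 -0.2] q7 -1.83
```

View pics/c3.png

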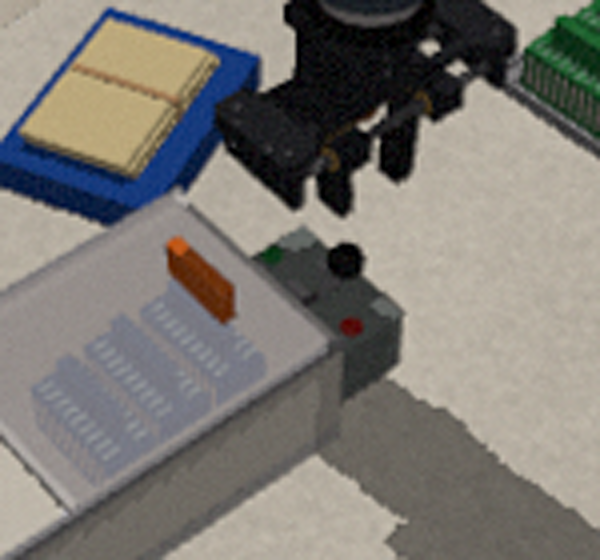

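```bash
python3 -m handwheel '[{"offset":[0.0045,-0.012,0.03],"roll":-0.003,"gripper":36},{"offset":[0,0,0.03],"roll":0,"gripper":36},{"offset":[0,0,0],"roll":0,"gripper":36},{"offset":[0,0,0],"roll":0,"gripper":36}]'
python3 - <<'E'
from h import *
plan([.5133,-.0195,.1065],-.1119)
f=grab_frame('side'); 
cv2.imwrite('pics/c4.png',cv2.resize(f['pixels'][110:250,170:320],None,fx=4,fy=4,interpolation=cv2.INTER_CUBIC))
E
```

```text
time_s: 53.6
ee_pos: [0.5163, -0.0152, 0.1529]
orientation: [[0.994, -0.11, -0.001], [-0.11, -0.994, 0.0], [-0.001, -0.0, -1.0]]
wrist_force: [0.7, -0.6, 0.3]
opening: 0.0359
t 53.6 pos [ 0.5163 -0.0152  0.1529] yaw -0.1099 roll 0.003 off [-0.0042  0.0076  0.0774] open 0.0359 F [ 0.7 -0.6  0.3] q7 -1.86
```

View pics/c4.png

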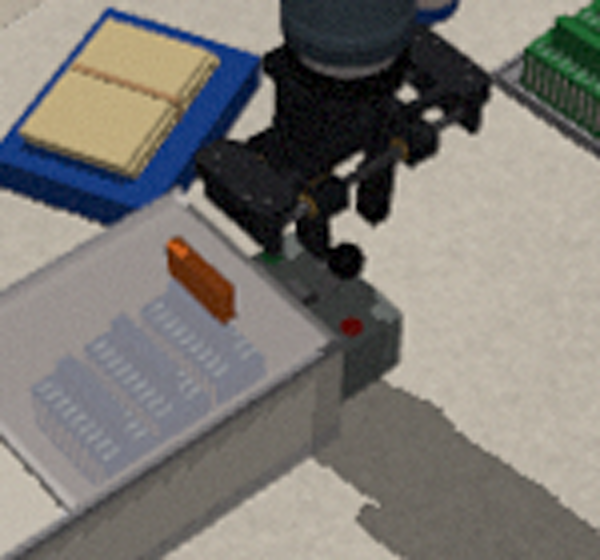

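```bash
python3 -m handwheel '[{"offset":[-0.004,0.007,0],"roll":0.002,"gripper":36},{"offset":[0,0,0],"roll":0,"gripper":36},{"offset":[0,0,0.025],"roll":0,"gripper":36},{"offset":[0,0,0.025],"roll":0,"gripper":36},{"offset":[0,0,0],"roll":0,"gripper":36},{"offset":[0,0,0],"roll":0,"gripper":36}]'
python3 - <<'E'
from h import *
plan([.5133,-.0195,.1065],-.1119)
f=grab_frame('side'); 
cv2.imwrite('pics/c5.png',cv2.resize(f['pixels'][110:250,170:320],None,fx=4,fy=4,interpolation=cv2.INTER_CUBIC))
E
```

```text
time_s: 54.25
ee_pos: [0.5136, -0.02, 0.1234]
orientation: [[0.994, -0.113, 0.0], [-0.113, -0.994, -0.0], [0.0, 0.0, -1.0]]
wrist_force: [0.3, -0.2, 0.1]
opening: 0.0358
t 54.25 pos [ 0.5136 -0.02    0.1234] yaw -0.1127 roll -0.001 off [-0.0006 -0.0008  0.0282] open 0.0358 F [ 0.3 -0.2  0.1] q7 -1.87
```

View pics/c5.png

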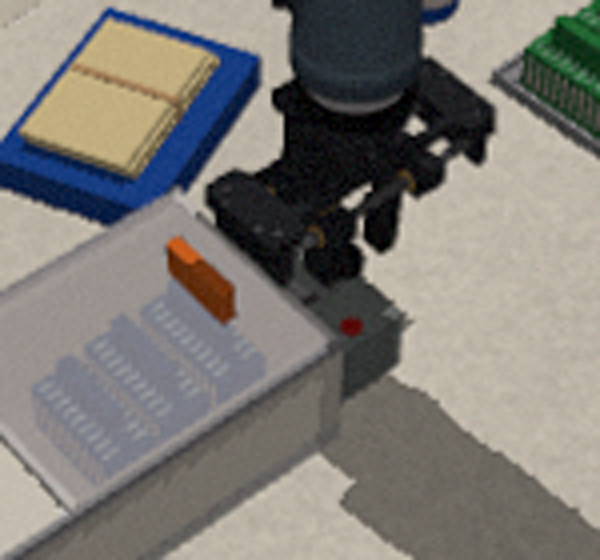

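```bash
python3 -m handwheel '[{"offset":[0,0,0.014],"roll":0,"gripper":36},{"offset":[0,-0.001,0.014],"roll":0,"gripper":36},{"offset":[0,0,0],"roll":0,"gripper":36}]'
python3 -m handwheel '[{"offset":[0,0,0],"roll":0,"gripper":20},{"offset":[0,0,0],"roll":0,"gripper":20},{"offset":[0,0,0],"roll":0,"gripper":20},{"offset":[0,0,0],"roll":0,"gripper":20},{"offset":[0,0,0],"roll":0,"gripper":20}]' 45
python3 -m handwheel '[{"offset":[-0.0024,0,-0.005],"roll":0,"gripper":20},{"offset":[-0.0024,0,-0.005],"roll":0,"gripper":20},{"offset":[-0.0024,0,-0.005],"roll":0,"gripper":20},{"offset":[0,0,0],"roll":0,"gripper":20},{"offset":[0,0,0],"roll":0,"gripper":20}]' 
python3 -c "
from h import *
plan()"
```

```text
time_s: 54.6
ee_pos: [0.5127, -0.0192, 0.105]
orientation: [[0.994, -0.112, -0.002], [-0.112, -0.994, 0.0], [-0.002, 0.0, -1.0]]
wrist_force: [-0.3, -0.0, 0.0]
opening: 0.036
time_s: 55.1
ee_pos: [0.5136, -0.0185, 0.1061]
orientation: [[0.994, -0.112, 0.0], [-0.112, -0.994, 0.001], [0.0, -0.001, -1.0]]
wrist_force: [0.8, 4.8, -4.4]
opening: 0.0233
time_s: 55.6
ee_pos: [0.5098, -0.0183, 0.1152]
orientation: [[0.994, -0.112, 0.001], [-0.112, -0.994, 0.001], [0.001, -0.001, -1.0]]
wrist_force: [2.7, 4.5, -7.3]
opening: 0.023
t 55.6 pos [ 0.5098 -0.0183  0.1152] yaw -0.1121 roll 0.0 off None open 0.023 F [ 2.7  4.5 -7.3] q7 -1.88
```

```bash
python3 -m handwheel '[{"offset":[0.0109,0,-0.0048],"roll":0,"gripper":20},{"offset":[0.0112,0,-0.0039],"roll":0,"gripper":20},{"offset":[0.0115,0,-0.0031],"roll":0,"gripper":20},{"offset":[0.0117,0,-0.0022],"roll":0,"gripper":20},{"offset":[0.0118,0,-0.0013],"roll":0,"gripper":20},{"offset":[0.0119,0,-0.0004],"roll":0,"gripper":20},{"offset":[0,0,0],"roll":0,"gripper":20}]' 
python3 -c "
from h import *
plan()"
```

```text
time_s: 56.3
ee_pos: [0.549, -0.0228, 0.1234]
orientation: [[0.994, -0.112, -0.004], [-0.112, -0.994, 0.001], [-0.004, -0.0, -1.0]]
wrist_force: [-1.0, 5.0, -8.0]
opening: 0.0238
t 56.3 pos [ 0.549  -0.0228  0.1234] yaw -0.1122 roll 0.0 off None open 0.0238 F [-1.  5. -8.] q7 -1.86
```

```bash
python3 -m handwheel '[{"offset":[0.0119,0,0.0004],"roll":0,"gripper":20},{"offset":[0.0118,0,0.0013],"roll":0,"gripper":20},{"offset":[0.0117,0,0.0022],"roll":0,"gripper":20},{"offset":[0.0115,0,0.0031],"roll":0,"gripper":20},{"offset":[0.0112,0,0.0039],"roll":0,"gripper":20},{"offset":[0.0109,0,0.0048],"roll":0,"gripper":20},{"offset":[0,0,0],"roll":0,"gripper":20},{"offset":[0,0,0],"roll":0,"gripper":20}]' 
python3 -c "
from h import *
plan()"
```

```text
time_s: 57.1
ee_pos: [0.5886, -0.0271, 0.1133]
orientation: [[0.994, -0.112, -0.007], [-0.112, -0.994, 0.001], [-0.007, -0.0, -1.0]]
wrist_force: [-2.3, 4.6, -8.3]
opening: 0.0229
t 57.1 pos [ 0.5886 -0.0271  0.1133] yaw -0.1118 roll 0.0 off None open 0.0229 F [-2.3  4.6 -8.3] q7 -1.84
```

```bash
python3 -m handwheel '[{"offset":[0.003,0,0.001],"roll":0,"gripper":20},{"offset":[0,0,0],"roll":0,"gripper":20},{"offset":[-0.0015,0,0.0045],"roll":0,"gripper":20},{"offset":[-0.002,0,0.0045],"roll":0,"gripper":20},{"offset":[-0.002,0,0.0035],"roll":0,"gripper":20},{"offset":[0,0,0],"roll":0,"gripper":20},{"offset":[0,0,0],"roll":0,"gripper":36},{"offset":[0,0,0],"roll":0,"gripper":36}]' 
python3 -c "
from h import *
plan()"
python3 -m handwheel '[{"offset":[0,0,0],"roll":0,"gripper":36},{"offset":[0,0,0],"roll":0,"gripper":36},{"offset":[0,0,-0.02],"roll":0,"gripper":36},{"offset":[0,0,-0.04],"roll":0,"gripper":36},{"offset":[0,0,-0.07],"roll":0,"gripper":36},{"offset":[-0.06,0,-0.04],"roll":0,"gripper":36},{"offset":[-0.06,0,0],"roll":0,"gripper":36},{"offset":[0,0,0],"roll":0,"gripper":36}]'
python3 - <<'E'
from h import *
plan()
f=grab_frame('side'); print(proj(f,dw((27,-147.5,121.5))))
cv2.imwrite('pics/c6.png',cv2.resize(f['pixels'][110:250,170:320],None,fx=4,fy=4,interpolation=cv2.INTER_CUBIC))
E
```

```text
time_s: 57.9
ee_pos: [0.5902, -0.029, 0.1073]
orientation: [[0.994, -0.113, 0.0], [-0.113, -0.994, -0.001], [0.0, 0.001, -1.0]]
wrist_force: [0.1, -0.8, -0.4]
opening: 0.0352
t 57.9 pos [ 0.5902 -0.029   0.1073] yaw -0.1131 roll 0.0 off None open 0.0352 F [ 0.1 -0.8 -0.4] q7 -1.85
time_s: 58.7
ee_pos: [0.5148, -0.0198, 0.2103]
orientation: [[0.994, -0.112, -0.002], [-0.112, -0.994, -0.001], [-0.002, 0.001, -1.0]]
wrist_force: [0.1, -0.3, -0.1]
opening: 0.0361
t 58.7 pos [ 0.5148 -0.0198  0.2103] yaw -0.112 roll 0.0 off None open 0.0361 F [ 0.1 -0.3 -0.1] q7 -1.83
[[239.77157491 159.65768017]]
```

View pics/c6.png

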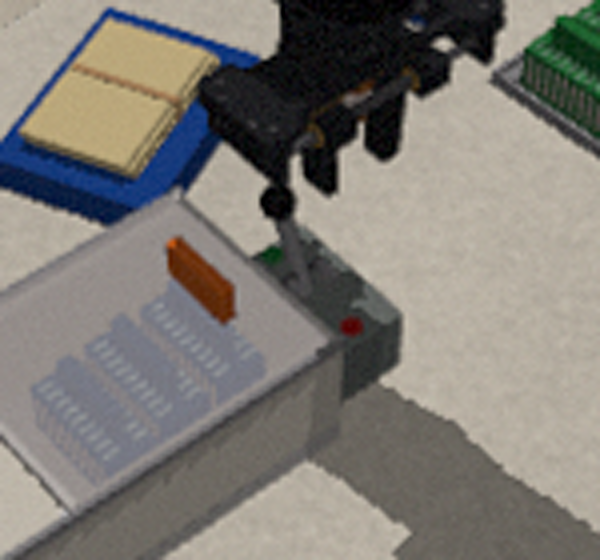

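```bash
python3 -m handwheel '[{"offset":[-0.02,0.05,-0.02],"roll":0,"gripper":36},{"offset":[-0.02,0.07,-0.02],"roll":0,"gripper":36},{"offset":[-0.02,0.07,0],"roll":0,"gripper":36},{"offset":[-0.02,0.07,0],"roll":0,"gripper":36},{"offset":[-0.02,0.07,0],"roll":0,"gripper":36},{"offset":[-0.02,0.07,0],"roll":0,"gripper":36},{"offset":[-0.02,0.07,0],"roll":0,"gripper":36},{"offset":[-0.02,0.07,0],"roll":0,"gripper":36}]'
python3 -m handwheel '[{"offset":[-0.02,0.07,0],"roll":0,"gripper":36},{"offset":[-0.02,0.07,0],"roll":0,"gripper":36},{"offset":[-0.01,0.05,0],"roll":0,"gripper":36},{"offset":[0,0,0],"roll":0,"gripper":36},{"offset":[0,0,0],"roll":0,"gripper":36},{"offset":[0,0,0],"roll":0,"gripper":36}]'
python3 - <<'E'
from h import *
import pickle
plan()
fs={n:grab_frame(n) for n in("side","top")}
for n,f in fs.items():
    f0=pickle.load(open(f"dryer_{n}.pkl","rb"))[0]
    x0,y0,x1,y1=(170,110,320,250) if n=="side" else (200,110,350,250)
    r=lambda im:cv2.resize(im[y0:y1,x0:x1],None,fx=2.6,fy=2.6,interpolation=cv2.INTER_CUBIC)
    cv2.imwrite(f'pics/d_{n}.png',np.hstack([r(f0["pixels"]),r(f["pixels"])]))
    # knob dark blob centroid
    for tag,im in (("start",f0),("now",f)):
        g=im["pixels"].max(axis=2); px=proj(im,dw((27,-147.5,121.5)))[0].astype(int)
        w=g[px[1]-7:px[1]+8,px[0]-7:px[0]+8]<42
        ys,xs=np.nonzero(w); print(n,tag,"knob",xs.mean()+px[0]-7,ys.mean()+px[1]-7,w.sum())
        hsv=cv2.cvtColor(im["pixels"],cv2.COLOR_BGR2HSV); m=cv2.inRange(hsv,(3,150,60),(18,255,255)); m[:, :190]=0; m[:, 260:]=0
        k,l,st,c=cv2.connectedComponentsWithStats(m); i=1+np.argmax(st[1:,4]); print("   fin",c[i])
    for q in("jar","coverslips","marker"):
        c0=pickle.load(open(f"{q}_{n}.pkl","rb"))[1][0]["centre"]; r2=outline_of(f,q); print(q,n,np.round(c0),[np.round(d["centre"]) for d in r2[:1]])
cv2.imwrite("pics/d_full.png",fs["side"]["pixels"])
E
```

```text
time_s: 59.55
ee_pos: [0.3867, -0.3335, 0.2337]
orientation: [[0.994, -0.112, 0.001], [-0.112, -0.994, -0.001], [0.001, 0.001, -1.0]]
wrist_force: [1.5, -0.2, -0.9]
opening: 0.036
time_s: 60.15
ee_pos: [0.3453, -0.44, 0.2331]
orientation: [[0.994, -0.11, 0.0], [-0.11, -0.994, 0.001], [0.0, -0.001, -1.0]]
wrist_force: [0.0, 0.5, 0.7]
opening: 0.0362
t 60.15 pos [ 0.3453 -0.44    0.2331] yaw -0.1107 roll 0.0 off None open 0.0362 F [0.  0.5 0.7] q7 -0.87
side start knob 239.5 160.41071428571428 56
   fin [215.27006281  14.15352408]
side now knob 238.83333333333334 160.25925925925927 54
   fin [214.96875     14.18323864]
jar side [256. 129.] [array([170., 231.])]
coverslips side [398. 190.] [array([398., 190.])]
marker side [203. 380.] [array([207., 380.])]
top start knob 275.77777777777777 156.8148148148148 54
   fin [242.85714286 159.44285714]
top now knob 275.88461538461536 156.40384615384616 52
   fin [243.6        159.76923077]
jar top [338. 129.] [array([337., 129.])]
coverslips top [383. 283.] [array([381., 284.])]
marker top [120. 268.] [array([121., 273.])]
```

View pics/d_side.png

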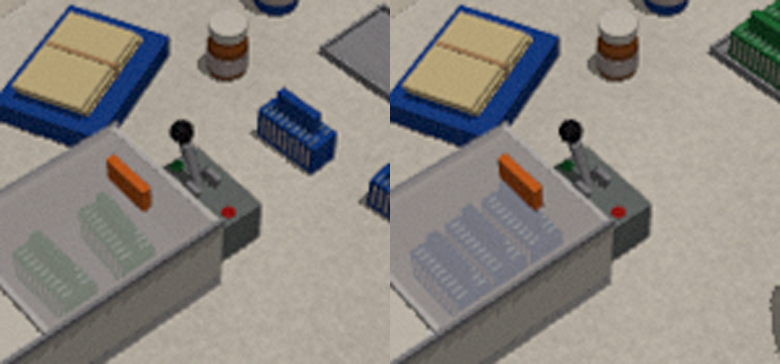

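View pics/d_top.png

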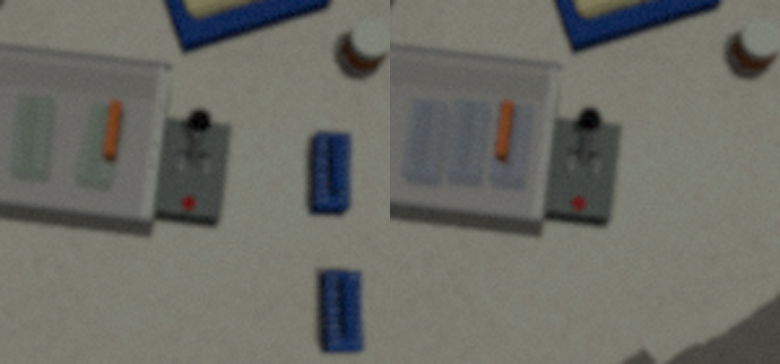

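View pics/d_full.png

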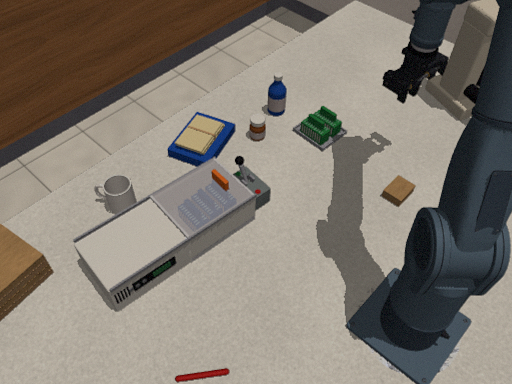

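```bash
python3 -c "
from cell import job_done,sense
print(sense()['time_s']); print(job_done())"
```

```text
60.55
the job is handed in; nothing more can be done
None
```

The job is finished and handed in at about 60.5 s of simulated time; no verdict was reported.

**What I did**
- I pulled the toggle, flipped it to red and let it spring home, then slid the guard open to its stop.
- I stood both green racks in the tray and all three blue racks on the chamber floor.
- I slid the guard shut, with the handle back at its starting pose against a 4.7 N stop force, and only then pulled and flipped the toggle back to green.

**Last checks**
- **Toggle:** in both views the knob is within 0.7 px of where it started on the green side. It looks about 1 mm further back and is not pulled out.
- **Guard:** in the top view the handle is within 0.8 px of its starting position. My automatic check of it in the side view locked onto something else, but by eye it looked the same as at the start.
- **Racks:**
  - The greens measured about x −6 to −2 mm, y about −26 and +32 mm, from the tray centre.
  - The blues measured about x 3 to 15 mm, y about +37, −12 and −60 mm, from the chamber centre. The side view put the last blue nearer −69 mm, still within limits.
  - All five looked upright.
- **Bystanders:** they look untouched. The network reported one wrong side detection for the jar, and the marker's detected centre moved about 5 px in the top view. I read both as network errors, since the pictures show both in place.
- **Robot:** clear of everything, with no contact force on the wrist.

I saw no knocked rack and no slackened grip.

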